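# Pack three clock-plate blanks for drilling

### The job

Stack the three rectangular brass blanks, two from the sloping chute and one from the bench, flat on the wooden drilling block of the jig as one square pile, every edge flush with the block and with the blanks below. Lay each one down rather than dropping it. Then turn the wing nut clockwise to swing the keeper bar fully across the top of the finished pile, let go, and leave the other parts on the bench where they are.

Things in the scene. Friction and masses are not known exactly. Their poses are not given: they have to be found in the camera images.
- blank_a: plain brass blank, 90 x 56 x 7 mm, about 0.3 kg; origin at the centre of its underside, x along its length, y across its width, z its thickness. On the galvanized chute, its lower 56 mm edge against the chute's 11 mm high foot lip
- blank_b: plain brass blank, 90 x 56 x 7 mm, about 0.3 kg; origin at the centre of its underside, x along its length, y across its width, z its thickness. On the same chute beside blank_a, at least 45 mm apart, likewise against the lip
- blank_c: plain brass blank, 90 x 56 x 7 mm, about 0.3 kg; origin at the centre of its underside, x along its length, y across its width, z its thickness. Lies flat on the bench
- chute: fixed chute; origin on the bench below the middle of its foot, x up the chute. Its floor starts 85 mm above the bench and slopes up along x at 32 degrees for 260 mm; side flanges 19 mm high at y = -135 and +135 mm. The open tin bin below the foot is 55 mm high
- block_top (a point): centre of the top face of the jig's fixed maple drilling block, 24 mm above the bench; the face is 90 x 56 mm like the blanks, x along its length, z up. The block stands 14 mm above a 165 x 100 mm base board; the keeper's post stands 78 mm from here towards -x of this frame
- wing (a point): middle of the steel wing nut, on the keeper's vertical axis 81 mm above the bench, a good height for the TCP. Wing 36 mm long along this frame's x, 9 mm thick along y, 60 to 86 mm above the bench. The keeper bar fixed to it reaches 102 mm along this +x, 16 mm wide, 50 to 55 mm above the bench: 5 mm over the finished pile
- keeper (a joint): angle of keeper bar and wing nut together, rad, grows clockwise seen from above; at 0 the bar points to +y of the block's frame, off the pile; at 1.57 it lies along the middle of the pile (stop at 1.65). It starts near 0 and stays where it is left
- count_wheel: bystander: round brass count wheel, 82 mm across, 5 mm thick, flat on the bench; origin at the centre of its underside
- hammer_tail: bystander: bent dark steel bar about 110 mm long, 10 mm wide, lying on the bench
- door_knob: bystander: small turned maple knob, 36 mm across, 40 mm high, standing on the bench
- jar: bystander: green glass jar with a lid, 64 mm across, 85 mm high
- screwdriver: bystander: screwdriver lying on the bench
- bob_weight: bystander: dark steel cylinder 48 mm across, 45 mm high, standing on the bench

How it is judged:
By the outcome, as a careful person would: the job done as asked, in the order asked, and still so for the second after the job is handed in, with the robot touching nothing.
It also fails if it takes over 72 s, if anything falls off the work surface, if the arm or the gripper's body presses on something with over 40 N, if the wrist force passes 120 N, or if a joint passes its speed limit or range.

### The arm

A 6-joint arm with a two-finger parallel gripper is mounted at the origin on the work surface. World frame = base frame: x ahead of the robot, y to its left, z up, the work surface at z = 0. Lengths are in m, angles in degrees, forces in N, time in s.
With the tool pointing down it reaches from about 0.425 to 0.95 m from the base axis. Payload 3.5 kg.
Tool frame: the origin (TCP) lies between the finger pads, 19 mm behind the fingertips; this is the grasp point; z points along the fingers, y is the direction in which the jaws open and shut (so a half turn about z gives the same grasp; the last joint's range is limited). The gripper opens to 85 mm and grips with 20 to 120 N. Pads are 22 mm wide; open, the fingers measure 114 mm over their backs; the gripper's body (76 mm by 85 mm) begins 54 mm behind the grasp point. The pads swing forward as they close: fully open they stand 13 mm farther back than shut.
Start: joints at [-82.621, 16.404, 90.338, -0, 73.258, -8.594], TCP at [0.186, -0.649, 0.25] pointing down, gripper open.
Joint ranges: [-158.93, 158.93], [-51.34, 127.21], [12.03, 142.37], [-87.48, 267.48], [13.55, 161.25], [-162.69, 162.69]. Speed limits (degrees/s): [159.86, 159.86, 180, 180, 180, 180].

### API

Orientations are given as a 3x3 rotation matrix whose columns are the frame's x, y, z axes.
In Python, from plant import get_obs, camera, close_job gives the robot as it stands.
- The arm moves only by the tool drive_tool, never from a script. Its argument "commands" is text: rows parted by semicolons, each of 5 numbers parted by spaces: the shift along the tool's x, y, z in cm, then the turn about the tool's z in rad, then the finger opening in cm, from 0 to 8.54. A call has 1 to 20 rows; each row shifts and turns the commanded pose from where the row before left it, along the tool's axes as they then stand; what a row does not reach is not made up. A row lasts 1/10 s, in which the tool goes at most 50 mm and 8.59 degrees, less where a joint would pass 70% of its speed; a pose out of reach is approached as far as the arm can. A call with a gripper value outside its range is refused whole. The fingers move at their own pace and stop on an object; the grip force is fixed at half the most. Time passes only in rows, so rows that do not move let the fingers close. It gives the time, the measured TCP pose, the force and the opening at its end, in the units of the state.
- get_obs(): the state, without advancing time (a new reading comes with each control period).
- camera(name): name is "side" or "top"; returns a dict with "color" (400x640x3 uint8, blue, green, red), "intrinsics" (3x3 intrinsics, pixels), "T" (4x4, takes a point from camera to world coordinates). Camera axes: x right, y down, z forward; pixel columns grow to the right and rows downward; lengths in m; the calibration is good to about 2 mm. A picture is of the moment at which its call begins. There is no depth.
- close_job(): hands the job in, once; it reports no verdict.
The state is a dict: "clock": time; "joint_positions": joint angles; "joint_vel": joint speeds; "joint_efforts": joint torques, N m; "eef_pos": TCP position; "orientation": TCP orientation; "contact_force": force on the tool from outside, world axes, zero at the start; "torque": the same for the moment, N m; "gripper_width": finger opening in m.
Only numpy, scipy, OpenCV 4.12 (cv2) and the standard library are available. Lean on these libraries where they do the work, as an engineer would, in place of code of your own. Each camera call takes 0.05 s, during which the arm holds its last target.

## Working session

There is one attempt and no reset: what is moved stays moved. The work goes in short steps, Python scripts to look and compute and a tool call to move; the robot and the scene stay as the last step left them, time stands still between calls to the robot, and variables do not carry over. Pictures are saved under pics/ and viewed, and the job is handed in when it is done.

Besides the shell and the picture viewer there is one more tool, called after "Request:" as a command line: name --argument value ..., lists and objects as JSON in quotes. drive_tool: Moves the arm, as the interface text tells. Its arguments: {"type":"object","properties":{"commands":{"type":"string"}},"required":["commands"]}

```bash
ls; mkdir -p pics
python3 - <<'E'
from plant import get_obs,camera
import cv2,numpy as np
np.set_printoptions(precision=4,suppress=True)
print(get_obs())
for n in("side","top"):
    c=camera(n);cv2.imwrite(f"pics/{n}0.png",c["color"]);print(n,c["intrinsics"],c["T"]);np.savez(f"cal_{n}.npz",K=c["intrinsics"],T=c["T"])
E
```

```text
pics
{'clock': 0.0, 'joint_positions': array([-82.6239,  16.4578,  90.423 ,   0.0004,  73.2583,  -8.5941]), 'joint_vel': array([-0.0383, -0.0108,  0.0908, -0.0825, -0.0726,  0.0858]), 'joint_efforts': array([ -0.0015, -40.5985, -29.2626,  -0.0003,   0.0058,   0.    ]), 'eef_pos': array([ 0.1857, -0.6483,  0.2486]), 'orientation': array([[ 0.9614,  0.2751, -0.0003],
       [ 0.2751, -0.9614,  0.0024],
       [ 0.0004, -0.0024, -1.    ]]), 'contact_force': array([ 0.3659, -0.2058,  0.0344]), 'torque': array([-0.0988,  0.048 , -0.0155]), 'gripper_width': 0.08557238570111457}
side [[485.7259   0.     321.889 ]
 [  0.     485.7259 197.9691]
 [  0.       0.       1.    ]] [[-0.9994 -0.0037  0.0334  0.5123]
 [-0.0305  0.5192 -0.8541  1.0811]
 [-0.0142 -0.8546 -0.5191  0.7127]
 [ 0.      0.      0.      1.    ]]
top [[455.2698   0.     325.6923]
 [  0.     455.2698 194.6796]
 [  0.       0.       1.    ]] [[ 0.0177 -0.9863  0.164   0.3701]
 [-0.9996 -0.014   0.0242  0.0307]
 [-0.0216 -0.1644 -0.9862  1.2461]
 [ 0.      0.      0.      1.    ]]
```

View pics/top0.png

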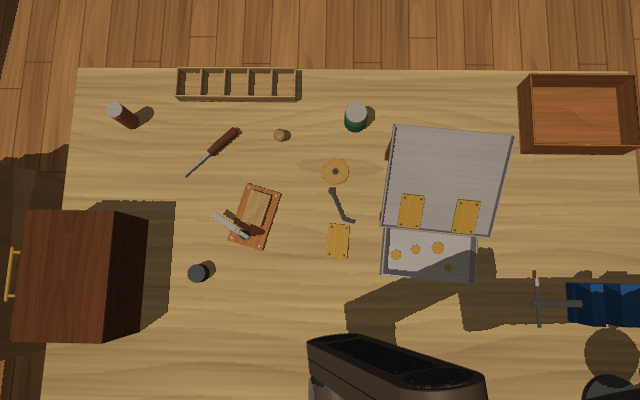

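View pics/side0.png

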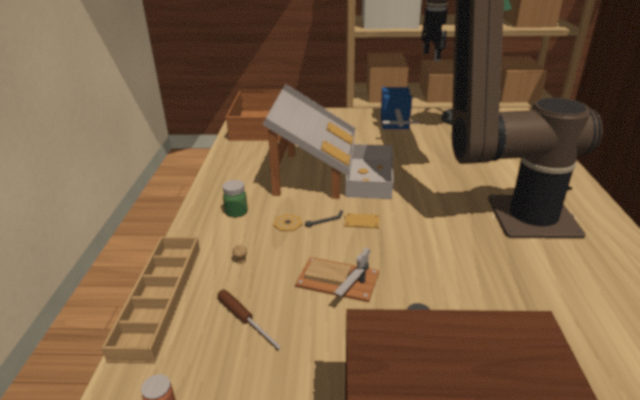

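Run:
```python
import cv2
t=cv2.imread("pics/top0.png");s=cv2.imread("pics/side0.png")
def crop(im,x,y,w,h,k,n): cv2.imwrite(f"pics/{n}.png",cv2.resize(im[y:y+h,x:x+w],None,fx=k,fy=k,interpolation=cv2.INTER_CUBIC))
crop(t,200,170,100,90,6,"t_jig");crop(t,375,115,150,110+20,5,"t_chute");crop(t,315,210,50,60,8,"t_c")
crop(s,285,235,110,80,7,"s_jig");crop(s,260,80,140,130,4,"s_chute")
```

```text
(no output)
```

View pics/t_jig.png

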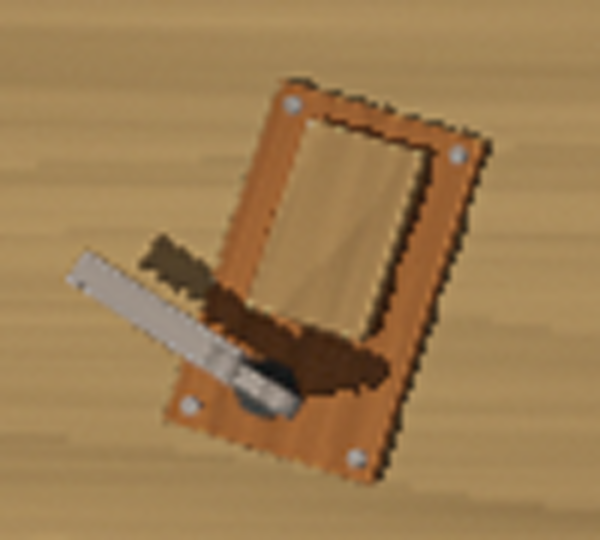

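View pics/t_chute.png

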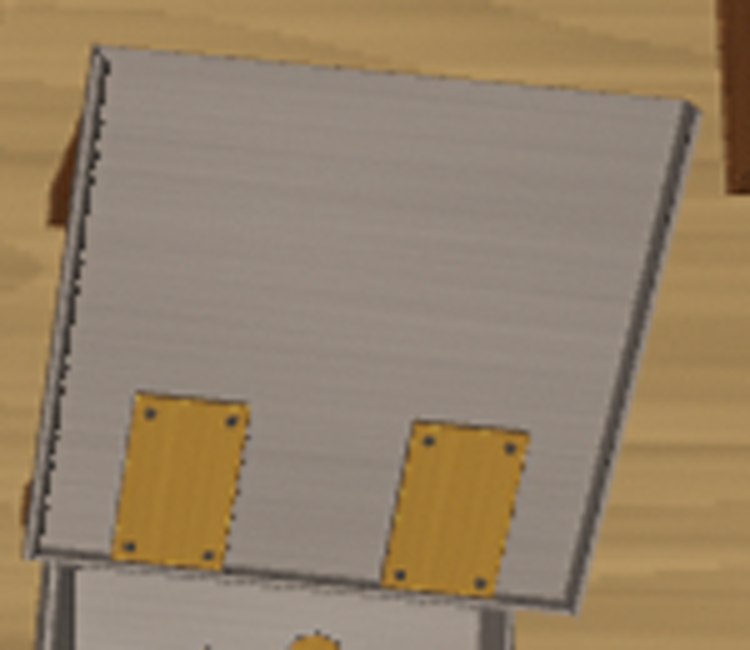

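View pics/t_c.png

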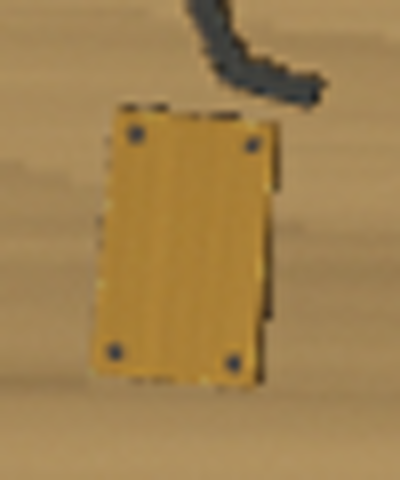

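View pics/s_jig.png

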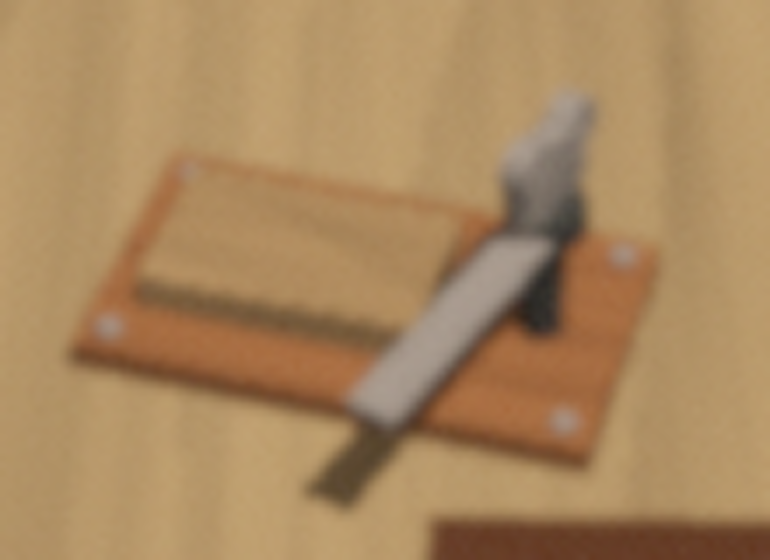

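View pics/s_chute.png

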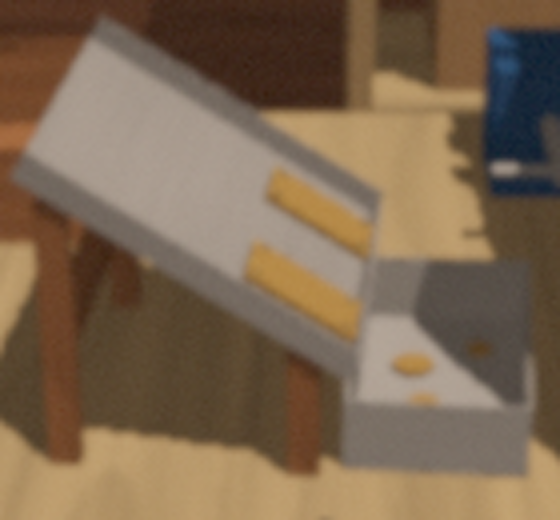

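```bash
cat > h.py <<'E'
import numpy as np,cv2
from scipy.optimize import least_squares
from scipy.spatial.transform import Rotation as R
np.set_printoptions(precision=4,suppress=True)
cal={n:(lambda d:(d["K"],d["T"]))(np.load(f"cal_{n}.npz")) for n in("top","side")}
def proj(n,P):
    K,T=cal[n];Ti=np.linalg.inv(T);q=(Ti[:3,:3]@np.atleast_2d(P).T).T+Ti[:3,3]
    q=q@K.T;return q[:,:2]/q[:,2:]
def plane(n,uv,z):
    K,T=cal[n];d=T[:3,:3]@np.linalg.solve(K,np.array([*uv,1.]));return T[:3,3]+d*(z-T[2,3])/d[2]
def un(c,off,k): return (np.array(c,float)+.5)/k-.5+np.array(off)
def rect(x,y,yaw,z,L=.09,W=.056):
    c,s=np.cos(yaw),np.sin(yaw)
    return np.array([[x+c*a-s*b,y+s*a+c*b,z] for a,b in((L/2,W/2),(L/2,-W/2),(-L/2,-W/2),(-L/2,W/2))])
def crop(im,x,y,w,h,k,n): cv2.imwrite(f"pics/{n}.png",cv2.resize(im[y:y+h,x:x+w],None,fx=k,fy=k,interpolation=cv2.INTER_CUBIC))
E
cat > fit.py <<'E'
from h import *
def fitrect(z,L,W,obs,x0):
    def f(p):
        M=rect(*p,z,L,W);r=[]
        for n,idx,uv in obs: r.append(proj(n,M[idx])-uv)
        return np.vstack(r).ravel()
    s=least_squares(f,x0,loss="soft_l1");print("rms px",np.sqrt(np.mean(s.fun**2)),"\n",f(s.x).reshape(-1,2).round(1).tolist());return s.x
J=(200,170);
for z in(.024,):
  bt=un([(308,120),(430,150),(363,338),(250,303)],J,6)
  bs=un([(140,285),(190,178),(458,222)],(285,235),7)
  print("block top only",fitrect(z,.09,.056,[("top",[0,1,2,3],bt)],[.6,.1,-.3]))
  print("block both",fitrect(z,.09,.056,[("top",[0,1,2,3],bt),("side",[0,1,2],bs)],[.6,.1,-.3]))
bb=un([(285,84),(488,145),(375,483),(165,418)],J,6)
bbs=un([(72,350),(178,152),(658,245),(588,460)],(285,235),7)
print("board",fitrect(.010,.165,.1,[("top",[0,1,2,3],bb)],[.6,.1,-.3]))
print("board both",fitrect(.010,.165,.1,[("top",[0,1,2,3],bb),("side",[0,1,2,3],bbs)],[.6,.1,-.3]))
ct=un([(120,110),(278,122),(258,384),(93,374)],(315,210),8)
print("c",fitrect(.007,.09,.056,[("top",[0,1,2,3],ct)],[.5,0,-.1]))
# bar / wing
print("bar tip, axis", plane("top",un((80,268),J,6),.055),plane("top",un((268,388),J,6),.086))
# chute
k=5;o=(375,115)
A=un([(135,392),(249,403),(224,570),(112,558)],o,k);B=un([(413,421),(529,432),(495,597),(382,585)],o,k)
C=un([(97,47),(695,105)],o,k); F=un([(35,555),(572,610)],o,k)
th=np.radians(32)
def model(p):
    x,y,yaw,ya,yb,s0=p;out=[]
    Rz=R.from_euler("z",yaw).as_matrix();
    def tr(s,l,h): return Rz@np.array([s*np.cos(th)-h*np.sin(th),l,.085+s*np.sin(th)+h*np.cos(th)])+[x,y,0]
    for l in(ya,yb): out+=[tr(s0+.09,l+.028,.007),tr(s0+.09,l-.028,.007),tr(s0,l-.028,.007),tr(s0,l+.028,.007)]
    out+=[tr(.26,.135,.019),tr(.26,-.135,.019)]
    return np.array(out)
uv=np.vstack([A,B,C])
f=lambda p:(proj("top",model(p))-uv).ravel()
s=least_squares(f,[.45,-.2,-.1,.05,-.05,.002],loss="soft_l1");print("chute",s.x,f(s.x).reshape(-1,2).round(1).tolist());
Mp=model(s.x);print(Mp[:8]);np.save("chute.npy",s.x)
im=cv2.imread("pics/side0.png");im=cv2.resize(im,None,fx=3,fy=3)
for P in proj("side",Mp): cv2.circle(im,tuple(int(v) for v in (P+.5)*3),3,(0,0,255),-1)
cv2.imwrite("pics/s_chute_fit.png",im[240:640,760:1240])
E
python3 fit.py
```

```text
rms px 0.40131912304328865 
 [[0.4, -0.7], [-0.5, 0.1], [0.4, 0.3], [-0.3, 0.2]]
block top only [ 0.5356  0.2499 -0.2746]
rms px 0.7258110149128976 
 [[-0.5, -0.5], [-1.3, -0.0], [0.1, 0.3], [-0.7, 0.5], [-0.7, -1.1], [0.0, -1.4], [0.3, -0.8]]
block both [ 0.5353  0.2515 -0.26  ]
rms px 0.4315645388680723 
 [[-0.1, -0.8], [0.2, -0.4], [-0.2, 0.7], [0.1, 0.4]]
board [ 0.5128  0.2556 -0.2886]
rms px 0.5891898864423919 
 [[-0.5, -0.9], [-0.2, -0.5], [-0.6, 0.6], [-0.3, 0.3], [-0.5, -1.2], [-0.3, -0.3], [0.7, -0.1], [0.2, -1.0]]
board both [ 0.513   0.2567 -0.2873]
rms px 0.26304692045555655 
 [[-0.5, -0.2], [0.2, -0.0], [0.1, 0.4], [0.1, -0.1]]
c [ 0.451   0.0256 -0.069 ]
bar tip, axis [0.5115 0.3577 0.055 ] [0.4576 0.2657 0.086 ]
chute [ 0.4823 -0.2156 -0.0866  0.0645 -0.0719 -0.0025] [[0.3, 0.3], [0.3, 0.4], [-0.4, -0.4], [-0.1, -0.2], [0.4, 0.1], [0.2, 0.1], [-0.4, -0.3], [-0.1, -0.1], [0.4, 0.3], [-0.4, -0.2]]
[[ 0.5605 -0.1296  0.1373]
 [ 0.5557 -0.1853  0.1373]
 [ 0.4797 -0.1788  0.0896]
 [ 0.4845 -0.123   0.0896]
 [ 0.5488 -0.2655  0.1373]
 [ 0.5439 -0.3212  0.1373]
 [ 0.4679 -0.3147  0.0896]
 [ 0.4727 -0.2589  0.0896]]
```

```bash
cat > g.py <<'E'
from h import *
from plant import get_obs
def st(show=True):
    o=get_obs();X=o["orientation"][:,0];yaw=np.arctan2(X[1],X[0])
    if show: print("t%.2f pos"%o["clock"],o["eef_pos"]*1000,"yaw %.4f"%yaw,"F",o["contact_force"],"w %.1f"%(o["gripper_width"]*1000),"tilt",o["orientation"][:2,2])
    return o["eef_pos"],yaw
def go(*wps):
    """wps: (x,y,z,yaw) ; prints turn (rad, first) then tool cm"""
    p,yaw=st()
    for w in wps:
        y2=yaw if w[3] is None else w[3];tn=(-(y2-yaw)+np.pi)%(2*np.pi)-np.pi
        d=np.array(w[:3])-p;c,s=np.cos(y2),np.sin(y2)
        print("turn %.4f  tool cm: %.2f %.2f %.2f  norm %.1f"%(tn,*(100*np.array([c*d[0]+s*d[1],s*d[0]-c*d[1],-d[2]])),100*np.linalg.norm(d)))
        p,yaw=np.array(w[:3]),y2
E
python3 -c "
from g import *
go((.40,-.40,.25,-.069),(.451,.0256,.2,-.069),(.451,.0256,.05,-.069))"
```

```text
t0.10 pos [ 185.7225 -648.3739  248.7683] yaw 0.2788 F [-0.7222  0.1952 -0.4926] w 85.3 tilt [-0.0003  0.0021]
turn 0.3478  tool cm: 19.66 -26.26 -0.12  norm 32.8
turn 0.0000  tool cm: 2.15 -42.81 5.00  norm 43.2
turn 0.0000  tool cm: 0.00 -0.00 15.00  norm 15.0
```

Request:
drive_tool --commands "0 0 0 0.116 7; 0 0 0 0.116 7; 0 0 0 0.116 7; 2.81 -3.75 0 0 7; 2.81 -3.75 0 0 7; 2.81 -3.75 0 0 7; 2.81 -3.75 0 0 7; 2.81 -3.75 0 0 7; 2.81 -3.75 0 0 7; 2.81 -3.75 0 0 7; 0.24 -4.76 0.5 0 7; 0.24 -4.76 0.5 0 7; 0.24 -4.76 0.5 0 7; 0.24 -4.76 0.5 0 7; 0.24 -4.76 0.5 0 7; 0.24 -4.76 0.5 0 7; 0.24 -4.76 0.5 0 7; 0.24 -4.76 0.5 0 7; 0.24 -4.76 0.5 0 7; 0 0 0 0 7"

```text
clock: 2.1
eef_pos: [0.4502, 0.0301, 0.2038]
orientation: [[0.998, -0.062, -0.002], [-0.062, -0.998, 0.002], [-0.002, -0.002, -1.0]]
contact_force: [0.4, -0.3, 0.1]
gripper_width: 0.0698
```

```bash
python3 -c "
from g import *
go((.451,.0256,.05,-.069))"
```

```text
t2.10 pos [450.2228  30.1127 203.7814] yaw -0.0617 F [ 0.4408 -0.2583  0.1107] w 69.8 tilt [-0.0023  0.002 ]
turn 0.0073  tool cm: 0.11 0.44 15.38  norm 15.4
```

Request:
drive_tool --commands "0.1 0.4 3 0.007 7; 0 0 3.5 0 7; 0 0 3.5 0 7; 0 0 3.5 0 7; 0 0 0 0 7; 0 0 0 0 7"

```text
clock: 2.7
eef_pos: [0.4518, 0.0207, 0.07]
orientation: [[0.997, -0.077, -0.002], [-0.077, -0.997, 0.0], [-0.002, -0.0, -1.0]]
contact_force: [1.2, -0.7, -0.4]
gripper_width: 0.0698
```

```bash
python3 -c "
from g import *
from plant import camera
go((.451,.0256,.02,-.069))
t=camera('top')['color'];s=camera('side')['color']
crop(t,300,190,80,90,7,'t1');crop(s,310,150,100,100,6,'s1')"
```

```text
t2.70 pos [451.8023  20.6777  70.0124] yaw -0.0769 F [ 1.1707 -0.6865 -0.4104] w 69.8 tilt [-0.0016  0.0001]
turn -0.0079  tool cm: -0.11 -0.49 5.00  norm 5.0
```

View pics/t1.png

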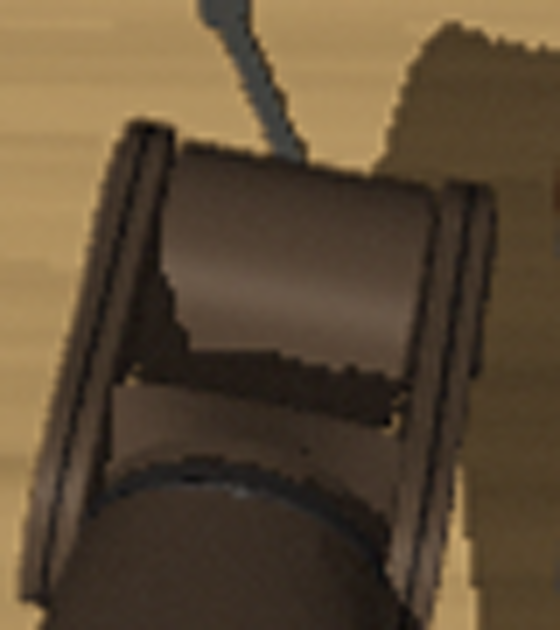

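View pics/s1.png

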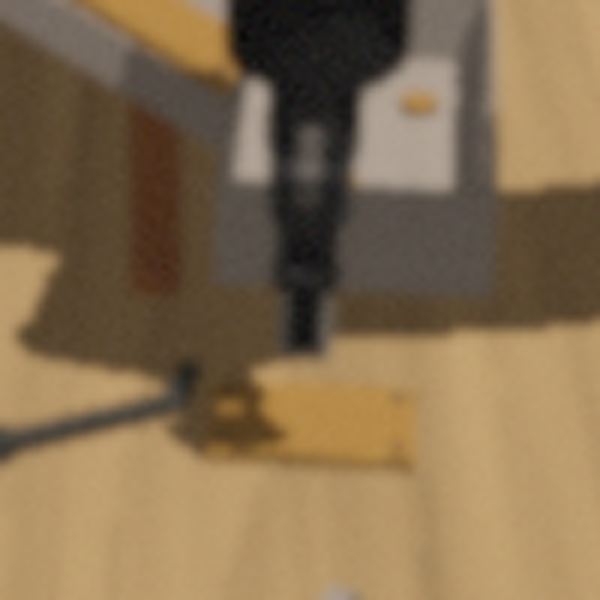

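Request:
drive_tool --commands "-0.1 -0.45 2 -0.008 7; 0 0 1.5 0 6.6; 0 0 0 0 6.6; 0 0 0 0 6.6"

```text
clock: 3.2
eef_pos: [0.4527, 0.0255, 0.0367]
orientation: [[0.998, -0.068, 0.003], [-0.068, -0.998, -0.001], [0.003, 0.0, -1.0]]
contact_force: [-0.0, -0.2, 0.8]
gripper_width: 0.0659
```

```bash
python3 -c "
from g import *
from plant import camera
go((.451,.0256,.02,-.069))
s=camera('side')['color']
go((.451,.0256,.02,-.069))
crop(s,310,180,100,70,8,'s2')"
```

```text
t3.20 pos [452.6705  25.4652  36.6922] yaw -0.0682 F [-0.0212 -0.214   0.8405] w 65.9 tilt [ 0.0028 -0.0005]
turn 0.0008  tool cm: -0.17 -0.00 1.67  norm 1.7
t3.25 pos [452.9098  25.434   36.8714] yaw -0.0682 F [-0.288  -0.1012  0.4324] w 65.5 tilt [ 0.0034 -0.0006]
turn 0.0008  tool cm: -0.19 -0.00 1.69  norm 1.7
```

View pics/s2.png

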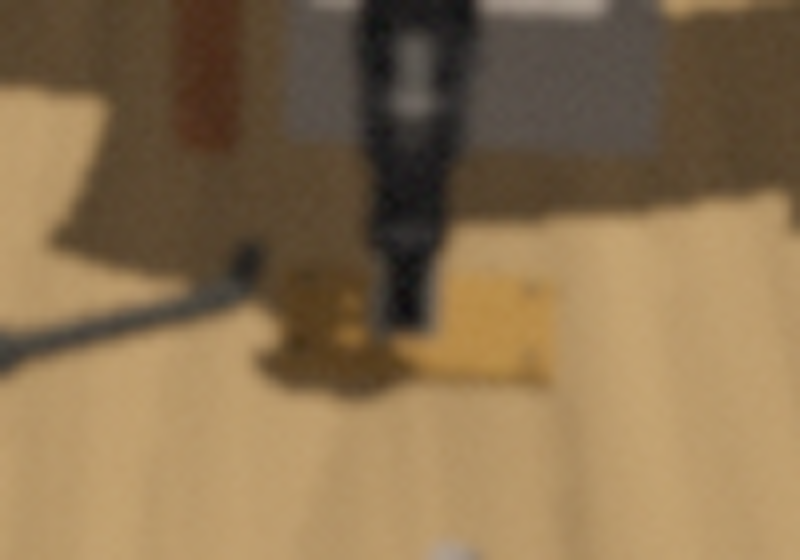

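Request:
drive_tool --commands "-0.15 0 0.7 0 6.2; 0 0 0.5 0 6.2; 0 0 0 0 6.2; 0 0 0 0 6.2"

```text
clock: 3.65
eef_pos: [0.4498, 0.0259, 0.0229]
orientation: [[0.998, -0.068, -0.0], [-0.068, -0.998, 0.0], [-0.0, -0.0, -1.0]]
contact_force: [0.1, -0.9, 0.3]
gripper_width: 0.0621
```

Request:
drive_tool --commands "0 0 0.2 0 6.2; 0 0 0.2 0 6.2; 0 0 0 0 6.2"

```text
clock: 3.95
eef_pos: [0.4497, 0.0259, 0.0188]
orientation: [[0.998, -0.068, -0.001], [-0.068, -0.998, 0.0], [-0.001, -0.0, -1.0]]
contact_force: [-0.3, 0.7, 0.5]
gripper_width: 0.062
```

Request:
drive_tool --commands "0 0 0.2 0 6.2; 0 0 0.2 0 6.2; 0 0 0 0 6.2"

```text
clock: 4.25
eef_pos: [0.4496, 0.0259, 0.0147]
orientation: [[0.998, -0.068, -0.001], [-0.068, -0.998, 0.0], [-0.001, -0.0, -1.0]]
contact_force: [-0.1, 0.6, -0.0]
gripper_width: 0.0616
```

Request:
drive_tool --commands "0 0 0.2 0 6.2; 0 0 0.1 0 6.2; 0 0 0 0 6.2"

```text
clock: 4.55
eef_pos: [0.4501, 0.0258, 0.0131]
orientation: [[0.998, -0.068, -0.001], [-0.068, -0.998, 0.0], [-0.001, 0.0, -1.0]]
contact_force: [-3.5, 0.3, 10.2]
gripper_width: 0.062
```

Request:
drive_tool --commands "0 0 -0.35 0 6.2; 0 0 0 0 5.0; 0 0 0 0 4.5; 0 0 0 0 4; 0 0 0 0 4; 0 0 0 0 4"

```text
clock: 5.15
eef_pos: [0.4505, 0.0258, 0.0167]
orientation: [[0.998, -0.068, 0.0], [-0.068, -0.998, -0.0], [0.0, 0.0, -1.0]]
contact_force: [-1.5, 0.6, 9.3]
gripper_width: 0.0538
```

Request:
drive_tool --commands "0 0 -0.3 0 4; 0 0 -1 0 4; 0 0 -2.5 0 4; 0 0 -4 0 4; 0 0 -4 0 4; 0 0 0 0 4; 0 0 0 0 4"

```text
clock: 5.85
eef_pos: [0.45, 0.0258, 0.1341]
orientation: [[0.998, -0.068, 0.002], [-0.068, -0.998, -0.0], [0.002, 0.0, -1.0]]
contact_force: [-0.7, 0.4, -3.1]
gripper_width: 0.0538
```

```bash
python3 -c "
from g import *
from plant import camera
c,s=np.cos(-.287),np.sin(-.287)
go((.5355,.2505,.12,-.287))
s=camera('side')['color'];t=camera('top')['color']
crop(s,300,100,110,120,5,'s3');crop(t,280,180,110,100,5,'t3')"
```

```text
t5.85 pos [449.9745  25.8344 134.1183] yaw -0.0681 F [-0.7248  0.4169 -3.1315] w 53.8 tilt [ 0.0016 -0.0003]
turn 0.2189  tool cm: 1.84 -23.97 1.41  norm 24.1
```

View pics/s3.png

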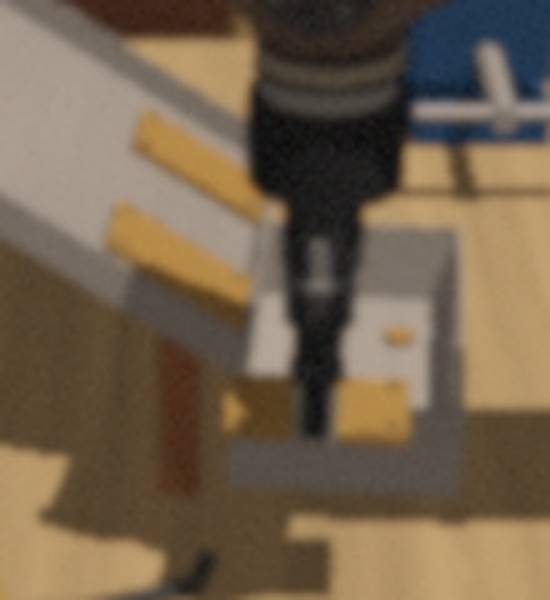

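View pics/t3.png

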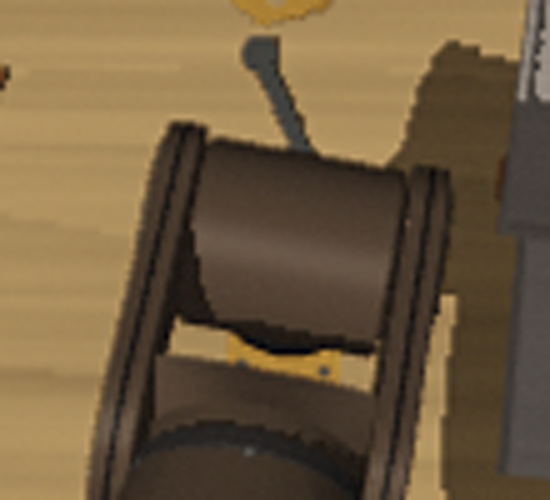

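Request:
drive_tool --commands "0 0 0 0.11 4; 0 0 0 0.109 4; 0.2 -3.0 0 0 4; 0.33 -4.5 0 0 4; 0.33 -4.5 0 0 4; 0.33 -4.5 0.2 0 4; 0.33 -4.5 0.6 0 4; 0.3 -3.0 1.0 0 4; 0 0 1.5 0 4; 0 0 0 0 4; 0 0 0 0 4; 0 0 0 0 4"

```text
clock: 7.15
eef_pos: [0.535, 0.2497, 0.1002]
orientation: [[0.959, -0.285, -0.001], [-0.285, -0.959, -0.0], [-0.001, 0.001, -1.0]]
contact_force: [0.4, 0.4, -2.4]
gripper_width: 0.0536
```

```bash
python3 -c "
from g import *
from plant import camera
go((.5355,.2503,.06,-.287))
s=camera('side')['color'];t=camera('top')['color']
go((.5355,.2503,.06,-.287))
crop(s,270,170,140,140,5,'s4');crop(t,190,160,120,110,6,'t4')"
```

```text
t7.15 pos [534.9782 249.7184 100.2035] yaw -0.2886 F [ 0.422   0.3941 -2.3525] w 53.6 tilt [-0.001  -0.0004]
turn -0.0016  tool cm: 0.03 -0.07 4.02  norm 4.0
t7.25 pos [535.6572 249.9771 101.2056] yaw -0.2886 F [ 0.0554 -0.0191 -2.3615] w 54.0 tilt [0.0009 0.0002]
turn -0.0016  tool cm: -0.02 -0.03 4.12  norm 4.1
```

View pics/s4.png

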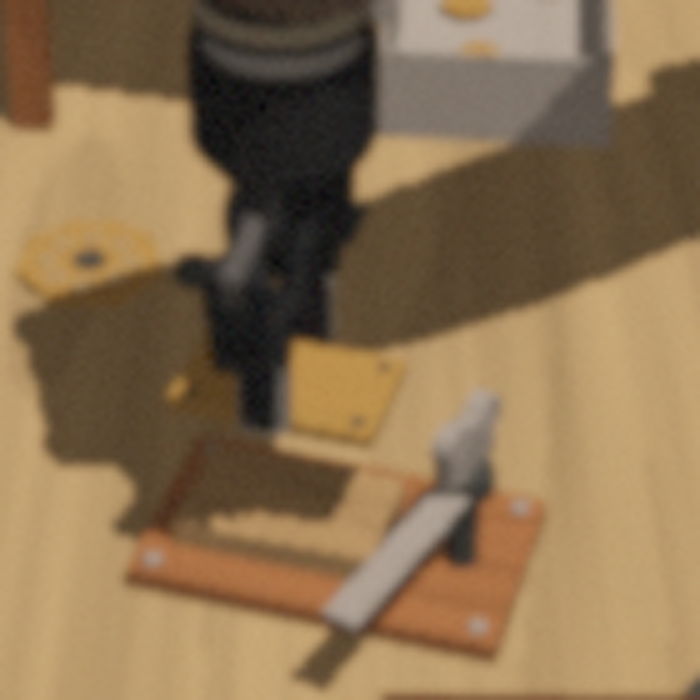

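View pics/t4.png

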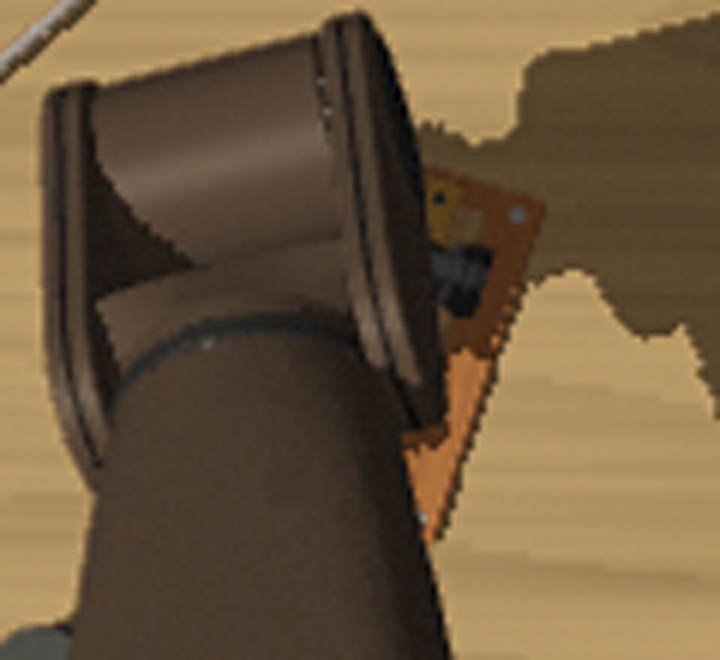

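```bash
python3 -c "
from g import *
obs=un([(405,360),(370,440),(292,338)],(270,170),5)
M=rect(.5357,.2500,-.2886,.0917)
print('held pred-obs',proj('side',M)[[2,3]]-obs[:2])
M=rect(.5355,.2503,-.287,.024)
bs=un([(140,285),(190,178),(458,222)],(285,235),7)
print('block pred-obs',proj('side',M)[:3]-bs)
"
```

```text
held pred-obs [[ 0.2674 -0.8096]
 [ 0.0326 -1.3267]]
block pred-obs [[-0.8731 -1.8875]
 [ 0.4317 -1.9594]
 [ 0.4372 -0.7671]]
```

Request:
drive_tool --commands "0 -0.03 2.5 -0.001 4; 0 0 2 0 4; 0 0 1 0 4; 0 0 0 0 4; 0 0 0 0 4"

```text
clock: 7.75
eef_pos: [0.5361, 0.2511, 0.0464]
orientation: [[0.959, -0.283, 0.001], [-0.283, -0.959, 0.0], [0.001, -0.001, -1.0]]
contact_force: [-0.3, 0.4, -2.8]
gripper_width: 0.054
```

Request:
drive_tool --commands "0 0 0.2 0 4; 0 0 0.2 0 4; 0 0 0.1 0 4; 0 0 0 0 4"

```text
clock: 8.15
eef_pos: [0.5357, 0.2512, 0.0409]
orientation: [[0.959, -0.282, 0.001], [-0.282, -0.959, 0.0], [0.001, -0.0, -1.0]]
contact_force: [0.1, 0.3, -2.2]
gripper_width: 0.0539
```

Request:
drive_tool --commands "0 0.08 0 0.003 4; 0 0 0.1 0 4; 0 0 0 0 4; 0 0 0 0 4"

```text
clock: 8.55
eef_pos: [0.5355, 0.2505, 0.0408]
orientation: [[0.958, -0.285, 0.0], [-0.285, -0.958, -0.0], [0.0, -0.0, -1.0]]
contact_force: [-2.2, -0.5, 5.1]
gripper_width: 0.0534
```

Request:
drive_tool --commands "0 0 0.1 0 4; 0 0 0 0 4; 0 0 0 0 4"

```text
clock: 8.85
eef_pos: [0.5355, 0.2505, 0.0408]
orientation: [[0.958, -0.285, -0.001], [-0.285, -0.958, -0.0], [-0.0, 0.0, -1.0]]
contact_force: [-5.7, -2.9, 10.0]
gripper_width: 0.0537
```

Request:
drive_tool --commands "0 0 -0.15 0 5.2; 0 0 0 0 5.6; 0 0 0 0 6; 0 0 0 0 6.4; 0 0 -1 0 6.6; 0 0 -3 0 6.6; 0 0 -4.5 0 6.6; 0 0 -4.5 0 6.6; 0 0 0 0 6.6"

```text
clock: 9.75
eef_pos: [0.5399, 0.2518, 0.1795]
orientation: [[0.958, -0.285, 0.016], [-0.285, -0.958, 0.004], [0.014, -0.009, -1.0]]
contact_force: [1.3, 0.3, 0.4]
gripper_width: 0.0657
```

```bash
python3 -c "
from g import *
from plant import camera
p=np.load('chute.npy');x,y,yaw,ya,yb,s0=p
th=np.radians(32)
def pt(s,l,h):
    return np.array([x+np.cos(yaw)*(s*np.cos(th)-h*np.sin(th))-np.sin(yaw)*l, y+np.sin(yaw)*(s*np.cos(th)-h*np.sin(th))+np.cos(yaw)*l, .085+s*np.sin(th)+h*np.cos(th)])
for l in(ya,yb): print('blank centre mid',pt(s0+.045,l,.0035), 'floor under',)
print('yaw',yaw)
go((.44,.10,.2,-.0866),(pt(s0+.045,ya,.0035)[0],pt(s0+.045,ya,.0035)[1],.2,-.0866))
s=camera('side')['color'];crop(s,270,200,140,110,5,'s5')"
```

```text
blank centre mid [ 0.522  -0.1543  0.1105] floor under
blank centre mid [ 0.5102 -0.2902  0.1105] floor under
yaw -0.08655657677423825
t9.75 pos [539.8771 251.7626 179.4523] yaw -0.2891 F [1.2747 0.2527 0.3711] w 65.7 tilt [0.0157 0.0043]
turn -0.2025  tool cm: -8.64 15.98 -2.05  norm 18.3
turn 0.0000  tool cm: 10.36 24.63 -0.00  norm 26.7
```

View pics/s5.png

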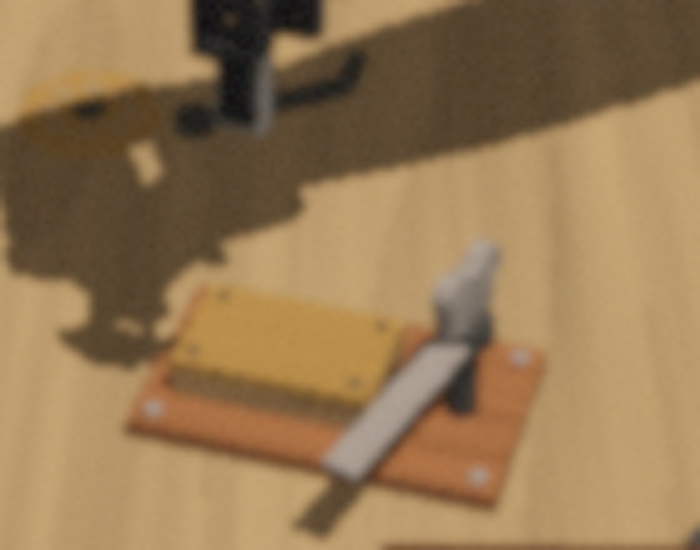

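Request:
drive_tool --commands "0 0 -0.5 -0.1 6.6; 0 0 -0.5 -0.1025 6.6; 0.2 3 -0.5 0 6.6; 0.22 4.7 -0.5 0 6.6; 0.22 4.7 0 0 6.6; 0.22 4.7 0 0 6.6; 0.22 4.7 0 0 6.6; 0.22 4.7 0 0 6.6; 0.22 4.7 0 0 6.6; 0.22 4.7 0 0 6.6; 0.2 4 0 0 6.6; 0 0.5 0 0 6.6; 0 0 0 0 6.6; 0 0 0 0 6.6; 0 0 0 0 6.6"

```text
clock: 11.3
eef_pos: [0.5194, -0.1522, 0.1895]
orientation: [[0.996, -0.085, -0.001], [-0.085, -0.996, 0.001], [-0.001, -0.001, -1.0]]
contact_force: [0.3, 0.3, -0.9]
gripper_width: 0.0656
```

```bash
python3 -c "
from g import *
from plant import camera
go((.52,-.1542,.145,-.0866))
t=camera('top')['color'];crop(t,195,160,110,110,6,'t5')
s=camera('side')['color'];crop(s,260,60,140,140,5,'s6')
go((.52,-.1542,.145,-.0866))"
```

```text
t11.30 pos [ 519.397  -152.237   189.5247] yaw -0.0849 F [ 0.2566  0.2928 -0.9136] w 65.6 tilt [-0.0009  0.0008]
turn 0.0017  tool cm: 0.08 0.19 4.45  norm 4.5
t11.40 pos [ 519.5988 -152.3661  189.8559] yaw -0.0847 F [-0.7908  0.442  -0.1685] w 66.1 tilt [-0.0003  0.0003]
turn 0.0019  tool cm: 0.06 0.18 4.49  norm 4.5
```

View pics/t5.png

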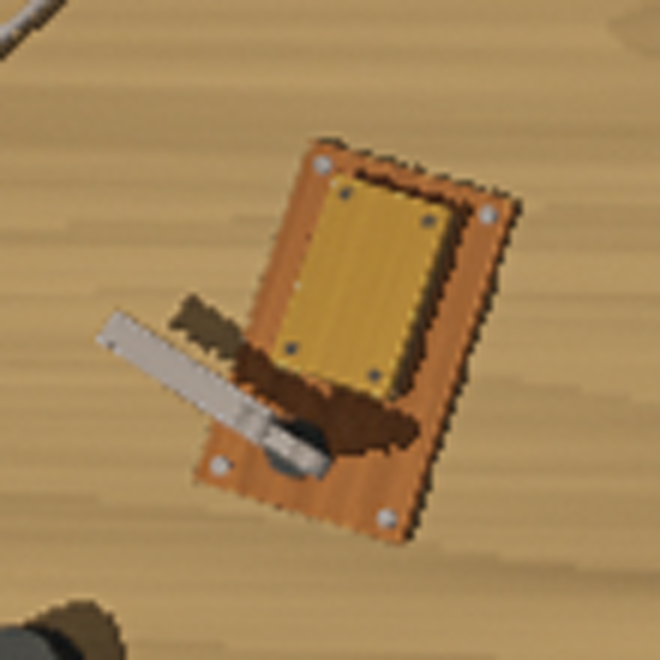

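View pics/s6.png

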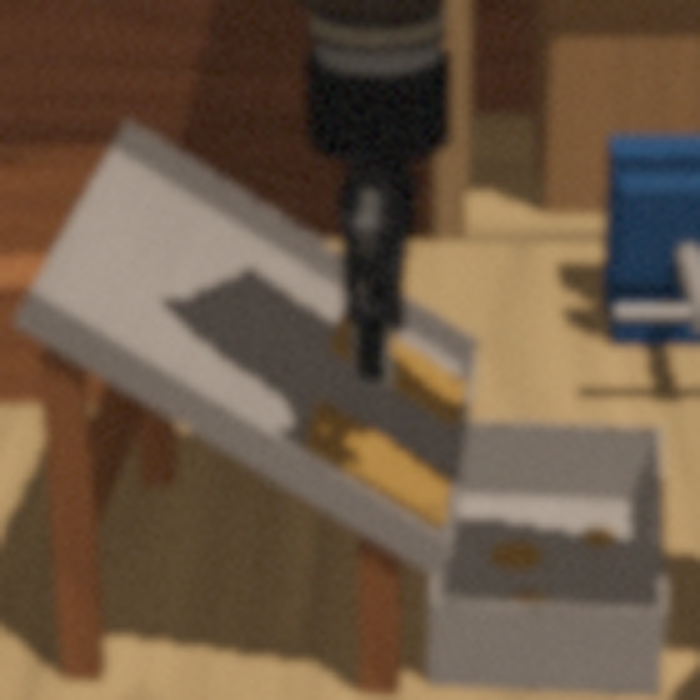

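Request:
drive_tool --commands "0.06 0.17 2 0.002 6.6; 0 0 2 0 6.6; 0 0 0.6 0 6.2; 0 0 0 0 6; 0 0 0 0 6; 0 0 0 0 6"

```text
clock: 12.0
eef_pos: [0.5208, -0.1557, 0.1453]
orientation: [[0.996, -0.088, 0.002], [-0.088, -0.996, -0.001], [0.002, 0.001, -1.0]]
contact_force: [-0.1, -0.5, 0.2]
gripper_width: 0.0599
```

```bash
python3 -c "
from g import *
from plant import camera
go((.52,-.1542,.132,-.0866))
t=camera('top')['color'];crop(t,375,140,130,110,6,'t6')
s=camera('side')['color'];crop(s,290,100,90,80,8,'s7')
go((.52,-.1542,.132,-.0866))"
```

```text
t12.00 pos [ 520.7651 -155.7267  145.334 ] yaw -0.0884 F [-0.0672 -0.4712  0.2202] w 59.9 tilt [ 0.002 -0.001]
turn -0.0018  tool cm: -0.09 -0.15 1.33  norm 1.3
t12.10 pos [ 520.6088 -155.7674  145.1506] yaw -0.0886 F [0.6803 0.5633 0.0151] w 60.1 tilt [ 0.0018 -0.0009]
turn -0.0020  tool cm: -0.07 -0.15 1.32  norm 1.3
```

View pics/t6.png

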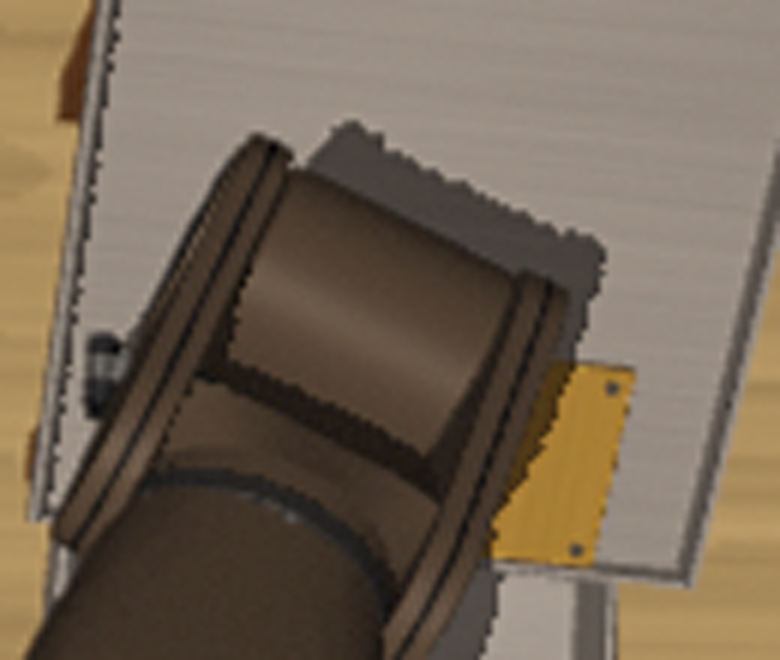

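View pics/s7.png

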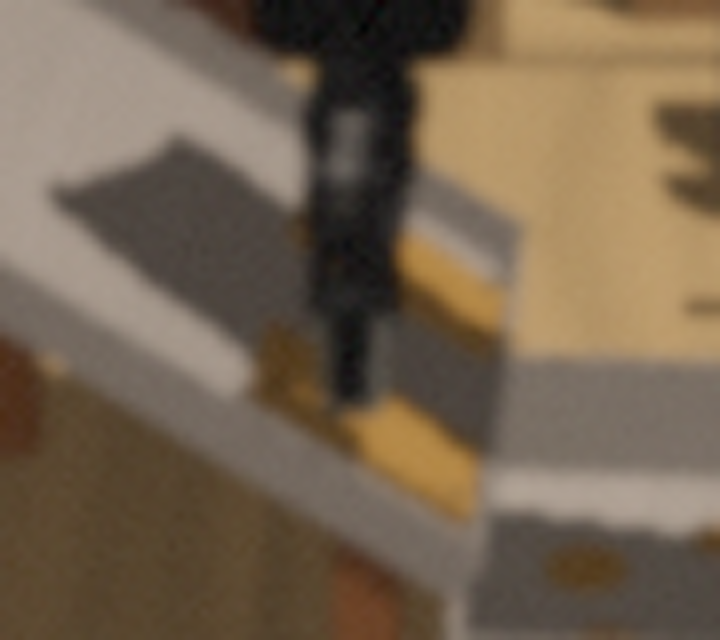

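Request:
drive_tool --commands "-0.05 -0.13 0 -0.002 6.4; 0 0 0.5 0 6.4; 0 0 0.3 0 6.4; 0 0 0 0 6.2; 0 0 0 0 6.0; 0 0 0 0 6.0"

```text
clock: 12.7
eef_pos: [0.5196, -0.1542, 0.136]
orientation: [[0.996, -0.087, 0.0], [-0.087, -0.996, 0.0], [0.0, -0.0, -1.0]]
contact_force: [-0.6, 0.4, 0.2]
gripper_width: 0.0601
```

Request:
drive_tool --commands "0 0 0.2 0 6; 0 0 0.2 0 6; 0 0 0 0 6"

```text
clock: 13.0
eef_pos: [0.5194, -0.1541, 0.1316]
orientation: [[0.996, -0.087, -0.001], [-0.087, -0.996, 0.0], [-0.001, -0.0, -1.0]]
contact_force: [0.2, -0.1, -0.2]
gripper_width: 0.0598
```

Request:
drive_tool --commands "0 0 0.15 0 6; 0 0 0.1 0 6; 0 0 0 0 6"

```text
clock: 13.3
eef_pos: [0.5195, -0.1542, 0.1293]
orientation: [[0.996, -0.087, -0.0], [-0.087, -0.996, 0.0], [-0.0, -0.0, -1.0]]
contact_force: [0.0, 0.3, 0.4]
gripper_width: 0.0601
```

Request:
drive_tool --commands "0 0 0.15 0 6; 0 0 0 0 6; 0 0 0 0 6"

```text
clock: 13.6
eef_pos: [0.5196, -0.1542, 0.128]
orientation: [[0.996, -0.087, -0.0], [-0.087, -0.996, 0.0], [-0.0, -0.0, -1.0]]
contact_force: [0.2, -0.7, -0.5]
gripper_width: 0.06
```

Request:
drive_tool --commands "0 0 0.1 0 6; 0 0 0 0 6; 0 0 0.1 0 6; 0 0 0 0 6"

```text
clock: 14.0
eef_pos: [0.5198, -0.1543, 0.1264]
orientation: [[0.996, -0.087, 0.0], [-0.087, -0.996, -0.0], [0.0, 0.0, -1.0]]
contact_force: [-1.2, 0.8, 2.1]
gripper_width: 0.0597
```

Request:
drive_tool --commands "0 0 -0.15 0 6; 0 0 -0.05 0 5.4; 0 0 0 0 5; 0 0 0 0 4.5; 0 0 0 0 4; 0 0 0 0 4"

```text
clock: 14.6
eef_pos: [0.5197, -0.1544, 0.1286]
orientation: [[0.996, -0.086, 0.0], [-0.086, -0.996, -0.0], [0.0, 0.0, -1.0]]
contact_force: [-2.9, -0.3, 5.5]
gripper_width: 0.0535
```

Request:
drive_tool --commands "0 0 -0.3 0 4; 0 0 -1 0 4; 0 0 -2 0 4; 0 0 -3 0 4; 0 0 -1 0 4; 0 0 0 0 4; 0 0 0 0 4"

```text
clock: 15.3
eef_pos: [0.519, -0.1538, 0.1998]
orientation: [[0.996, -0.087, -0.002], [-0.087, -0.996, 0.001], [-0.002, -0.001, -1.0]]
contact_force: [0.6, 0.1, -4.2]
gripper_width: 0.0533
```

```bash
python3 -c "
from g import *
from plant import camera
go((.52,-.1542,.132,-.0866))
s=camera('side')['color'];crop(s,260,60,140,120,5,'s8')"
```

```text
t15.30 pos [ 518.9917 -153.8114  199.8073] yaw -0.0867 F [ 0.6436  0.0783 -4.211 ] w 53.3 tilt [-0.0015  0.0009]
turn -0.0001  tool cm: 0.10 0.03 6.78  norm 6.8
```

View pics/s8.png

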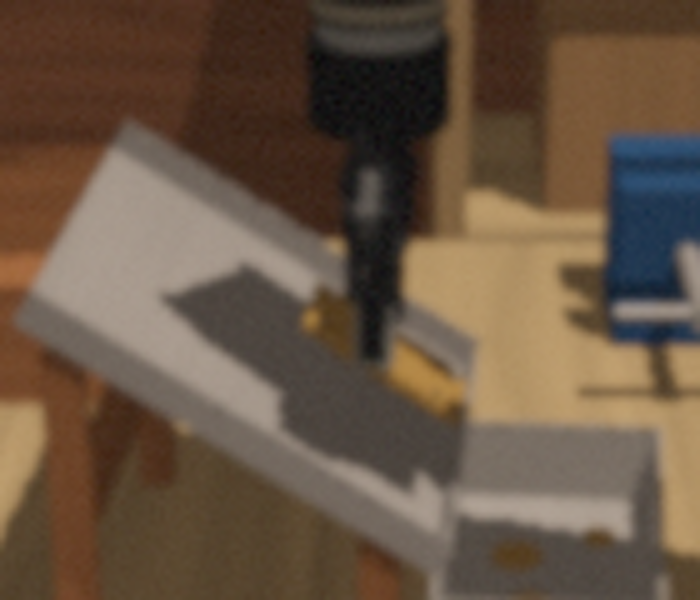

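Request:
drive_tool --commands "-0.6 -2 0 0 4; -1.25 -4 0 0 4; -1.25 -4 0 0 4; -1.25 -4 0 0 4; -1.25 -4 1 0 4; -1.25 -4 2 0 4; -0.64 -1.84 3 0 4; 0 0 4 0 4; 0 0 3 0 4; 0 0 1 0 4; 0 0 0 0 4; 0 0 0 0 4"

```text
clock: 16.55
eef_pos: [0.4665, 0.0896, 0.0618]
orientation: [[0.996, -0.087, 0.001], [-0.087, -0.996, 0.0], [0.001, -0.0, -1.0]]
contact_force: [0.4, 0.1, -3.6]
gripper_width: 0.0531
```

```bash
python3 -c "
from g import *
from plant import camera
go((.465,.09,.05,-.0866))
s=camera('side')['color'];crop(s,270,140,140,110,5,'s9')
t=camera('top')['color'];crop(t,255,170,140,100,5,'t9')"
```

```text
t16.55 pos [466.5099  89.5943  61.8171] yaw -0.0871 F [ 0.4409  0.0584 -3.5664] w 53.1 tilt [0.0013 0.    ]
turn -0.0005  tool cm: -0.15 -0.03 1.18  norm 1.2
```

View pics/s9.png

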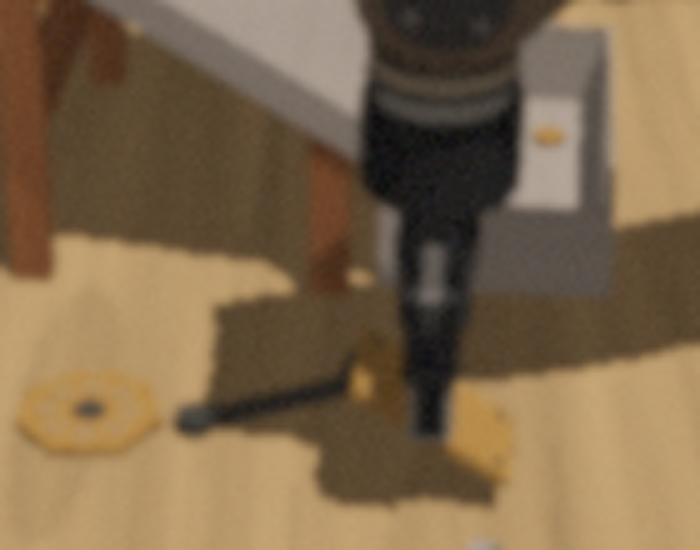

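View pics/t9.png

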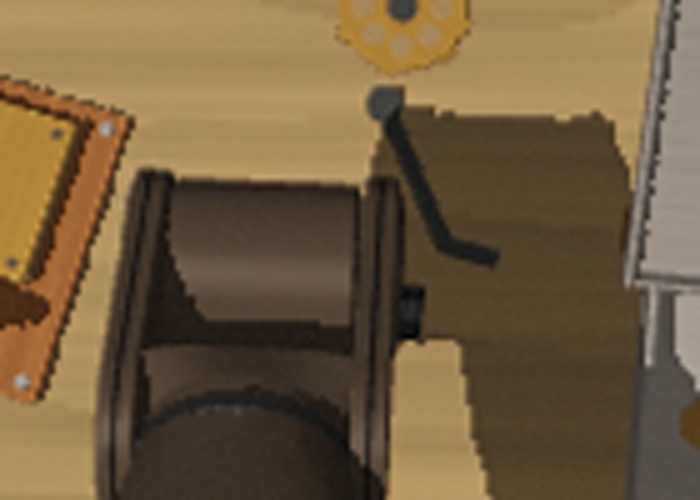

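Request:
drive_tool --commands "0 0 0.6 0 4; 0 0 0.4 0 4; 0 0 0.3 0 4; 0 0 0 0 4; 0 0 0 0 4"

```text
clock: 17.15
eef_pos: [0.4655, 0.0898, 0.0479]
orientation: [[0.996, -0.087, -0.0], [-0.087, -0.996, 0.0], [-0.0, -0.0, -1.0]]
contact_force: [0.6, 0.4, -2.5]
gripper_width: 0.053
```

Request:
drive_tool --commands "0 0 0.2 0 4; 0.05 0 0.2 0 4; 0.08 0 0.2 0 4; 0.08 0 0.2 0 4; 0 0 0 0 4"

```text
clock: 17.65
eef_pos: [0.4685, 0.0896, 0.0405]
orientation: [[0.996, -0.087, 0.001], [-0.087, -0.996, -0.0], [0.001, -0.0, -1.0]]
contact_force: [-0.1, 0.1, 1.2]
gripper_width: 0.0526
```

Request:
drive_tool --commands "0.08 0 0.25 0 4; 0.08 0 0.25 0 4; 0.07 0 0.25 0 4; 0.07 0 0.25 0 4; 0.05 0 0.25 0 4; 0 0 0 0 4"

```text
clock: 18.25
eef_pos: [0.4754, 0.0889, 0.0301]
orientation: [[0.996, -0.086, 0.009], [-0.086, -0.996, -0.001], [0.009, -0.0, -1.0]]
contact_force: [3.4, -0.9, 7.1]
gripper_width: 0.0531
```

Request:
drive_tool --commands "0.05 0 0.2 0 4; 0.04 0 0.2 0 4; 0.03 0 0.2 0 4; 0.03 0 0.2 0 4; 0 0 0 0 4"

```text
clock: 18.75
eef_pos: [0.4781, 0.0887, 0.023]
orientation: [[0.996, -0.086, 0.012], [-0.086, -0.996, -0.001], [0.012, -0.0, -1.0]]
contact_force: [4.9, -1.5, 9.8]
gripper_width: 0.0531
```

```bash
python3 -c "
from g import *
from plant import camera
st()
s=camera('side')['color'];crop(s,300,180,110,70,7,'s10')"
```

```text
t18.75 pos [478.1412  88.6675  22.9604] yaw -0.0862 F [ 4.8866 -1.498   9.8224] w 53.1 tilt [ 0.0115 -0.0009]
```

View pics/s10.png

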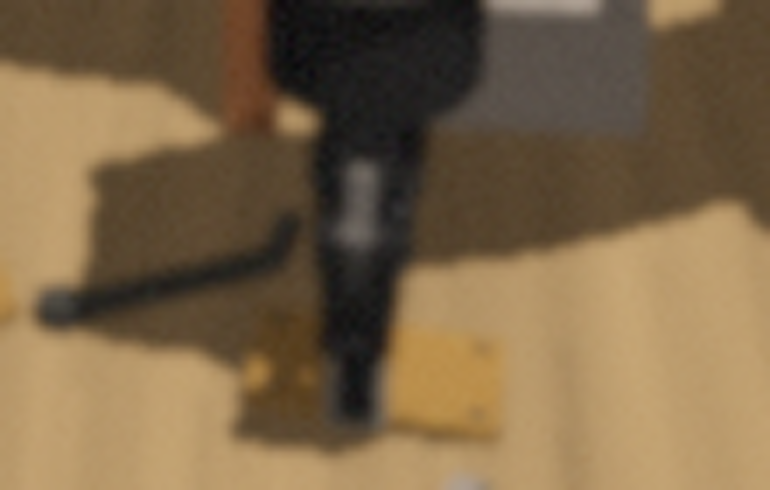

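Request:
drive_tool --commands "0 0 0.15 0 4; 0 0 0.15 0 4; 0 0 0.15 0 4; 0 0 0 0 4"

```text
clock: 19.2
eef_pos: [0.4782, 0.0888, 0.0183]
orientation: [[0.996, -0.087, 0.012], [-0.087, -0.996, -0.001], [0.012, -0.0, -1.0]]
contact_force: [5.8, -0.8, 9.0]
gripper_width: 0.0533
```

Request:
drive_tool --commands "0 0 0.1 0 4; 0 0 0.1 0 4; 0 0 0 0 4"

```text
clock: 19.5
eef_pos: [0.4783, 0.0888, 0.0167]
orientation: [[0.996, -0.086, 0.012], [-0.086, -0.996, -0.001], [0.012, -0.0, -1.0]]
contact_force: [3.6, -1.0, 10.6]
gripper_width: 0.0527
```

Request:
drive_tool --commands "0 0 0.1 0 4; 0 0 0 0 4; 0 0 0 0 5.2; 0 0 0 0 5.6; 0 0 0 0 6.2; 0 0 0 0 6.2; 0 0 0 0 6.2"

```text
clock: 20.2
eef_pos: [0.4745, 0.0892, 0.0132]
orientation: [[0.996, -0.087, 0.004], [-0.087, -0.996, -0.0], [0.004, -0.0, -1.0]]
contact_force: [1.3, -1.2, 7.3]
gripper_width: 0.0619
```

```bash
python3 -c "
from g import *
from plant import camera
st()
s=camera('side')['color'];crop(s,300,180,110,70,7,'s11')"
```

```text
t20.20 pos [474.4706  89.1544  13.1703] yaw -0.0867 F [ 1.3042 -1.1575  7.3216] w 61.9 tilt [ 0.0039 -0.0001]
```

View pics/s11.png

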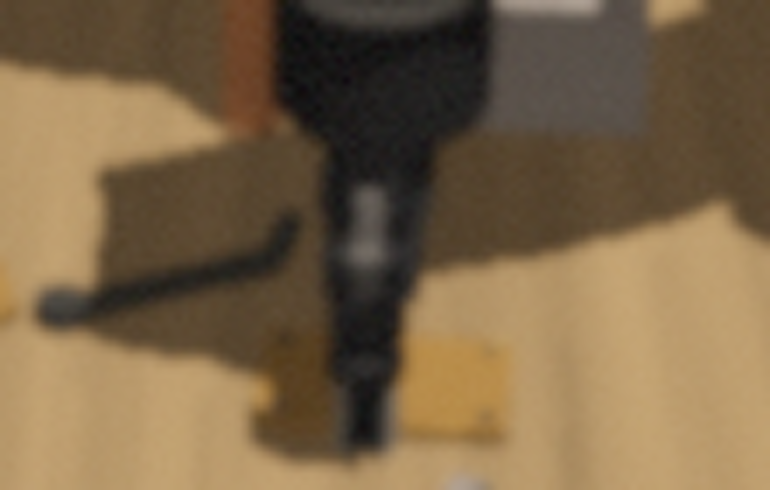

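```bash
python3 -c "
from g import *
for xc in(.464,.467,.470):
    # centre on the tool's x line
    d=xc-.4745
    M=rect(xc,.0892-.0868*d,-.0866,.007)
    print(xc,(proj('side',M)+.5-[300,180])*7)
print('finger tip', (proj('side',[[.4745,.0892+.03,.0],[.4745+.011,.0892+.03,.0],[.4745-.011,.0892+.03,.0]])+.5-[300,180])*7)
im=cv2.imread('pics/s11.png');cv2.imwrite('pics/s11b.png',cv2.resize(im[300:480,220:540],None,fx=2.4,fy=2.4,interpolation=cv2.INTER_CUBIC))
"
```

```text
0.464 [[272.2679 417.3069]
 [285.7893 326.8718]
 [533.8537 340.5211]
 [530.1837 432.2421]]
0.467 [[263.7106 416.8115]
 [277.5561 326.4189]
 [525.4909 340.061 ]
 [521.4861 431.7386]]
0.47 [[255.1578 416.3163]
 [269.3272 325.9662]
 [517.1325 339.6012]
 [512.7933 431.2353]]
finger tip [[377.2266 442.8016]
 [345.7631 442.5873]
 [408.7096 443.0161]]
```

View pics/s11b.png

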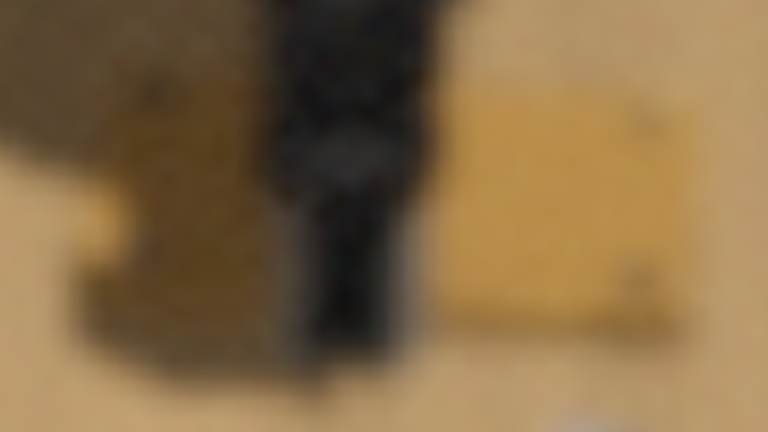

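Request:
drive_tool --commands "0 0 -0.45 0 6.2; -0.35 0 0 0 6.2; -0.3 0 0 0 6.2; 0 0 0 0 6.2; 0 0 0 0 6.2"

```text
clock: 20.75
eef_pos: [0.4656, 0.0898, 0.0161]
orientation: [[0.996, -0.087, -0.001], [-0.087, -0.996, 0.0], [-0.001, 0.0, -1.0]]
contact_force: [0.1, 0.7, -0.0]
gripper_width: 0.0617
```

```bash
python3 -c "
from g import *
from plant import camera
st()
s=camera('side')['color'];crop(s,325,215,70,40,11,'s12')"
```

```text
t20.75 pos [465.5754  89.7689  16.0948] yaw -0.0867 F [ 0.0913  0.6705 -0.0131] w 61.7 tilt [-0.001  0.   ]
```

View pics/s12.png

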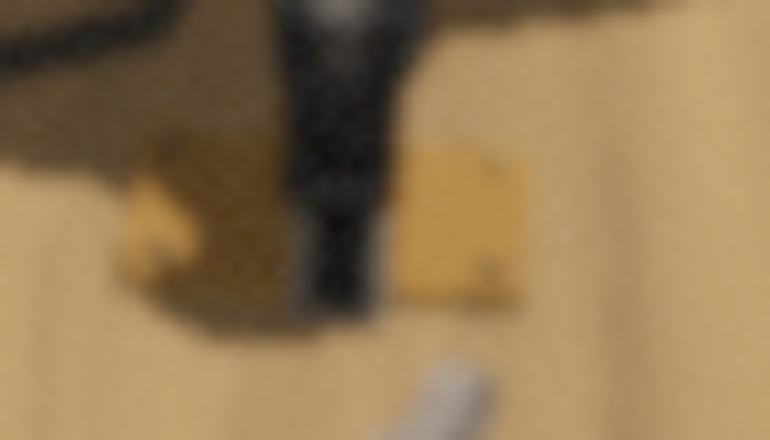

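Request:
drive_tool --commands "0.3 0 0 0 6.2; 0 0 0 0 5.4; 0 0 0 0 4.8; 0 0 0 0 4; 0 0 0 0 4; 0 0 0 0 4"

```text
clock: 21.4
eef_pos: [0.47, 0.0895, 0.0173]
orientation: [[0.996, -0.087, 0.001], [-0.087, -0.996, 0.0], [0.001, -0.0, -1.0]]
contact_force: [-0.8, -0.4, 4.2]
gripper_width: 0.0538
```

Request:
drive_tool --commands "0 0 -0.3 0 4; 0 0 -1 0 4; 0 0 -2.5 0 4; 0 0 -4 0 4; 0 0 -2 0 4; 0 0 0 0 4; 0 0 0 0 4"

```text
clock: 22.1
eef_pos: [0.4686, 0.0895, 0.1141]
orientation: [[0.996, -0.087, -0.001], [-0.087, -0.996, -0.0], [-0.001, 0.0, -1.0]]
contact_force: [-0.5, -0.0, -3.0]
gripper_width: 0.0537
```

```bash
python3 -c "
from g import *
from plant import camera
go((.5355,.2503,.1,-.287))
s=camera('side')['color'];crop(s,315,160,80,80,9,'s13')"
```

```text
t22.10 pos [468.6203  89.4829 114.0574] yaw -0.0867 F [-0.5052 -0.0379 -3.0097] w 53.7 tilt [-0.0006 -0.    ]
turn 0.2003  tool cm: 1.86 -17.32 1.41  norm 17.5
```

View pics/s13.png

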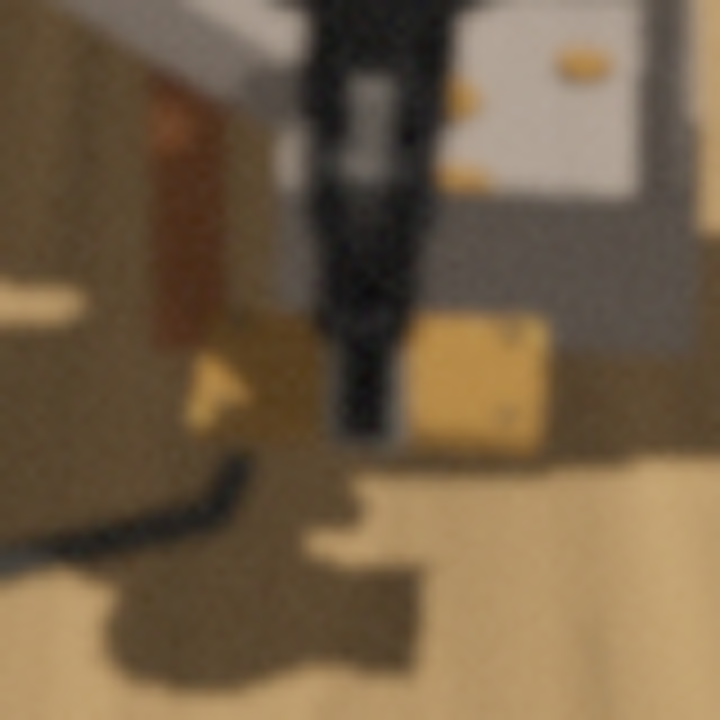

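Run:
```python
from g import *
im=cv2.imread("pics/t5.png")
a=cv2.resize(im[150:430,240:500],None,fx=2.1,fy=2.1,interpolation=cv2.INTER_CUBIC)
t=cv2.imread("pics/top0.png")
b=cv2.resize(t[160:270,195:305],None,fx=6,fy=6,interpolation=cv2.INTER_CUBIC)[150:430,240:500]
cv2.imwrite("pics/cmp.png",cv2.resize(np.hstack([im[150:430,240:500],b]),None,fx=1.5,fy=1.5,interpolation=cv2.INTER_CUBIC))
for z in(.024,.031):
    print(z,(proj("top",rect(.5355,.2503,-.287,z))+.5-[195,160])*6)
```

```text
0.024 [[341.4161 176.3471]
 [457.4332 212.2591]
 [393.7903 400.7162]
 [276.7002 363.8135]]
0.031 [[338.6006 173.6174]
 [455.257  209.7215]
 [391.2305 399.215 ]
 [273.4892 362.1093]]
```

View pics/cmp.png

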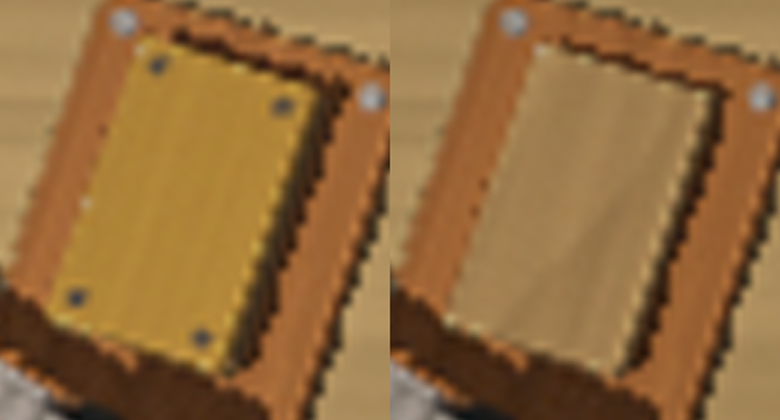

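Request:
drive_tool --commands "0 0 0 0.1 4; 0 0 0 0.1 4; 0.3 -2.5 0 0 4; 0.5 -4.2 0 0 4; 0.5 -4.2 0 0 4; 0.4 -4.2 0 0 4; 0.23 -2.18 0.5 0 4; 0 0 1 0 4; 0 0 1.5 0 4; 0 0 1.5 0 4; 0 0 1 0 4; 0 0 0 0 4; 0 0 0 0 4"

```text
clock: 23.45
eef_pos: [0.5365, 0.2492, 0.0592]
orientation: [[0.959, -0.284, -0.001], [-0.284, -0.959, -0.0], [-0.001, 0.0, -1.0]]
contact_force: [0.3, -0.4, -2.9]
gripper_width: 0.0533
```

```bash
python3 -c "
from g import *
go((.5361,.2499,.0478,-.287))"
```

```text
t23.45 pos [536.4583 249.1696  59.1648] yaw -0.2875 F [ 0.3269 -0.4288 -2.9376] w 53.3 tilt [-0.0007 -0.0002]
turn -0.0005  tool cm: -0.06 -0.06 1.14  norm 1.1
```

Request:
drive_tool --commands "-0.04 -0.05 0.4 0 4; 0 0 0.3 0 4; 0 0 0.2 0 4; 0 0 0 0 4; 0 0 0 0 4"

```text
clock: 23.95
eef_pos: [0.5364, 0.2504, 0.0506]
orientation: [[0.959, -0.283, 0.0], [-0.283, -0.959, 0.0], [0.0, -0.0, -1.0]]
contact_force: [-0.3, -0.5, -3.0]
gripper_width: 0.0533
```

Request:
drive_tool --commands "0 0 0.15 0 4; 0 0 0.1 0 4; 0 0 0 0 4"

```text
clock: 24.25
eef_pos: [0.5365, 0.2505, 0.0484]
orientation: [[0.959, -0.283, 0.0], [-0.283, -0.959, 0.0], [0.0, -0.0, -1.0]]
contact_force: [-1.0, -0.2, -0.2]
gripper_width: 0.0534
```

Request:
drive_tool --commands "0 0.05 0 0 4; 0 0 0.1 0 4; 0 0 0 0 5; 0 0 0 0 5.5; 0 0 0 0 6; 0 0 0.5 0 6.2; 0 0 0.5 0 6.2; 0 0 0.25 0 6.2; 0 0 0 0 6.2; 0 0 0 0 6.2"

```text
clock: 25.25
eef_pos: [0.5361, 0.2499, 0.0342]
orientation: [[0.959, -0.283, -0.0], [-0.283, -0.959, -0.0], [-0.0, 0.0, -1.0]]
contact_force: [-0.1, -0.0, 0.0]
gripper_width: 0.0621
```

Request:
drive_tool --commands "0 0 0 0 5.9; 0 0 0 0 5.6; 0 0 0 0 5.4; 0 0 0 0 5.2; 0 0 0 0 5; 0 0 0 0 5"

```text
clock: 25.85
eef_pos: [0.5362, 0.2491, 0.0353]
orientation: [[0.959, -0.282, -0.001], [-0.282, -0.959, -0.002], [-0.0, 0.002, -1.0]]
contact_force: [-1.9, -4.5, 5.1]
gripper_width: 0.0543
```

Request:
drive_tool --commands "0 0 0 0 5.6; 0 0 0 0 6; 0 0 -0.5 0 6.4; 0 0 -3 0 6.4; 0 0 -4.5 0 6.4; 0 0 -4.5 -0.1 6.4; 0 0 -3 -0.1005 6.4; 0.1 2.5 0 0 6.4; 0.16 4.6 0 0 6.4; 0.16 4.6 0 0 6.4; 0.16 4.6 0 0 6.4; 0.16 4.6 0 0 6.4; 0.16 4.6 0 0 6.4; 0.16 4.6 0 0 6.4; 0.16 4.6 0 0 6.4; 0.16 4.6 0 0 6.4; 0.16 4.6 0 0 6.4; 0.17 4.6 0 0 6.4; 0.16 4.6 0 0 6.4; 0.1 0.8 0 0 6.4"

```text
clock: 27.85
eef_pos: [0.5094, -0.2932, 0.1902]
orientation: [[0.996, -0.091, 0.002], [-0.091, -0.996, -0.002], [0.002, 0.002, -1.0]]
contact_force: [0.7, 0.2, -0.1]
gripper_width: 0.0636
```

```bash
python3 -c "
from g import *
from plant import camera
t=camera('top')['color'];crop(t,230,175,60,55,13,'t14')
s=camera('side')['color'];crop(s,290,235,90,70,8,'s14')
go((.508,-.290,.145,-.0866))
cv2.imwrite('pics/top14.png',t)"
```

```text
t27.95 pos [ 509.531  -290.014   189.6725] yaw -0.0888 F [-1.3945  0.7144  0.2925] w 64.0 tilt [0.001  0.0002]
turn -0.0022  tool cm: -0.15 0.01 4.47  norm 4.5
```

View pics/t14.png

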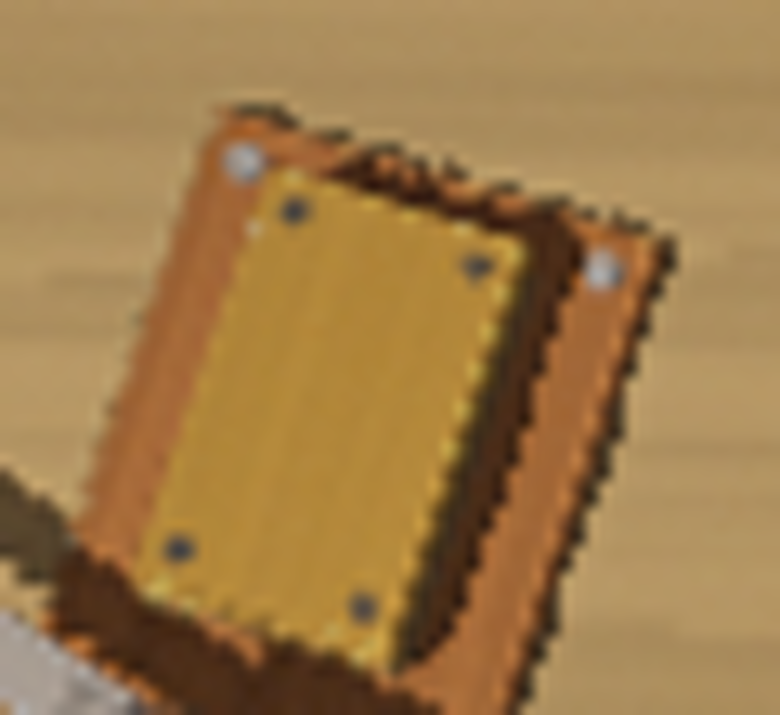

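View pics/s14.png

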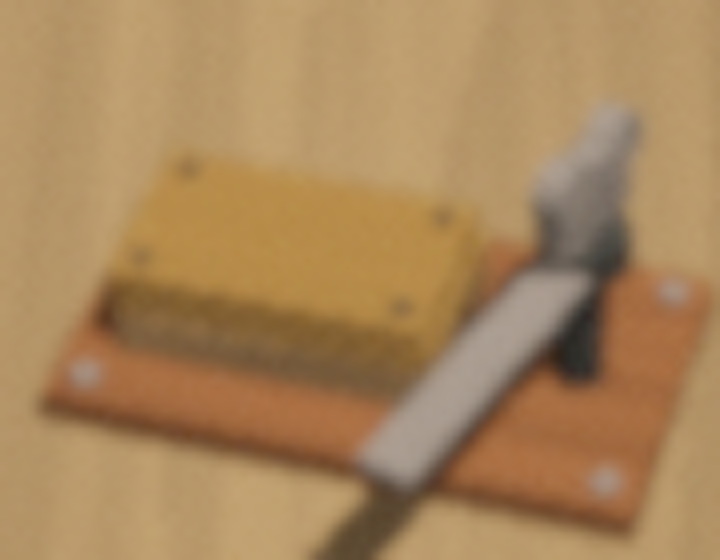

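Request:
drive_tool --commands "-0.1 0 2 -0.001 6.4; 0 0 2 0 6.4; 0 0 0.5 0 6.4; 0 0 0 0 6.4; 0 0 0 0 6.4; 0 0 0 0 6.4"

```text
clock: 28.55
eef_pos: [0.5093, -0.2887, 0.146]
orientation: [[0.996, -0.084, 0.002], [-0.084, -0.996, -0.001], [0.002, 0.001, -1.0]]
contact_force: [-0.3, -0.2, 0.2]
gripper_width: 0.0642
```

```bash
python3 -c "
from g import *
from plant import camera
go((.508,-.290,.135,-.0866))
t=camera('top')['color'];crop(t,375,140,140,110,5,'t15')
s=camera('side')['color'];crop(s,290,90,90,80,8,'s15')
go((.508,-.290,.135,-.0866))"
```

```text
t28.55 pos [ 509.2741 -288.728   145.9713] yaw -0.0845 F [-0.2578 -0.161   0.1879] w 64.2 tilt [ 0.0019 -0.0014]
turn 0.0021  tool cm: -0.12 0.14 1.10  norm 1.1
t28.65 pos [ 509.0562 -288.9273  145.7253] yaw -0.0849 F [0.1701 0.6816 0.4836] w 64.1 tilt [ 0.0016 -0.0012]
turn 0.0017  tool cm: -0.10 0.12 1.07  norm 1.1
```

View pics/s15.png

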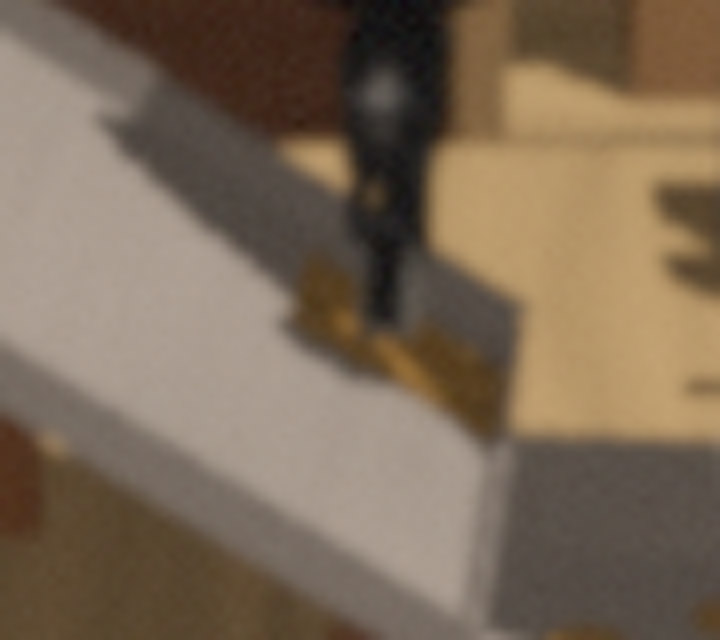

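View pics/t15.png

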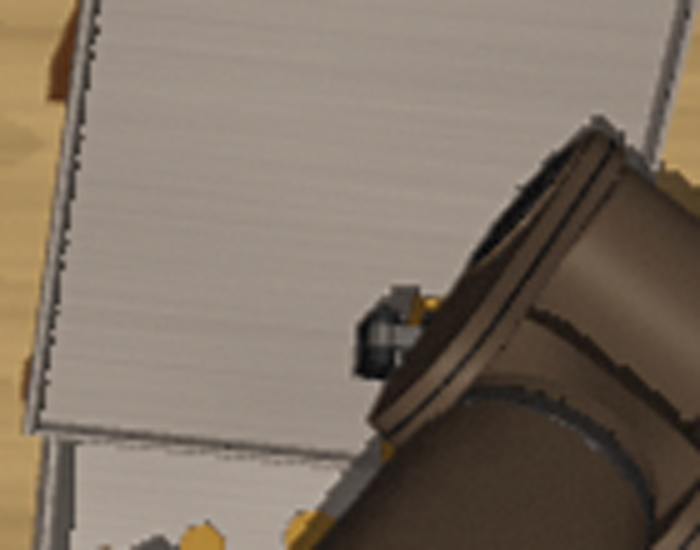

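Request:
drive_tool --commands "-0.08 0.1 0 0.001 6.4; 0 0 0.6 0 6.4; 0 0 0.5 0 6.3; 0 0 0.3 0 6.2; 0 0 0 0 6.0; 0 0 0 0 6.0; 0 0 0 0 6.0"

```text
clock: 29.35
eef_pos: [0.5077, -0.2898, 0.1307]
orientation: [[0.996, -0.086, 0.0], [-0.086, -0.996, -0.0], [0.0, 0.0, -1.0]]
contact_force: [-0.1, -1.6, 0.2]
gripper_width: 0.0597
```

Request:
drive_tool --commands "0 0 0.15 0 6; 0 0 0.1 0 6; 0 0 0 0 6; 0 0 0 0 6"

```text
clock: 29.75
eef_pos: [0.5076, -0.2896, 0.128]
orientation: [[0.996, -0.086, -0.0], [-0.086, -0.996, 0.0], [-0.0, -0.0, -1.0]]
contact_force: [0.6, 0.2, -0.0]
gripper_width: 0.0604
```

Request:
drive_tool --commands "0 0 0 0 5.4; 0 0 0 0 5; 0 0 0 0 4.5; 0 0 0 0 4; 0 0 0 0 4; 0 0 -0.3 0 4; 0 0 -1 0 4; 0 0 -2 0 4; 0 0 -3 0 4; 0 0 -1 0 4; 0 0 0 0 4; 0 0 0 0 4"

```text
clock: 30.95
eef_pos: [0.507, -0.2891, 0.1998]
orientation: [[0.996, -0.086, -0.001], [-0.086, -0.996, 0.001], [-0.001, -0.001, -1.0]]
contact_force: [-0.2, -0.2, -3.5]
gripper_width: 0.053
```

```bash
python3 -c "
from g import *
from plant import camera
go((.465,.09,.2,-.0866))
s=camera('side')['color'];crop(s,260,60,140,120,5,'s16')"
```

```text
t30.95 pos [ 507.0446 -289.1215  199.777 ] yaw -0.0862 F [-0.1639 -0.2068 -3.5025] w 53.0 tilt [-0.0013  0.0013]
turn 0.0004  tool cm: -7.47 -37.41 -0.02  norm 38.1
```

View pics/s16.png

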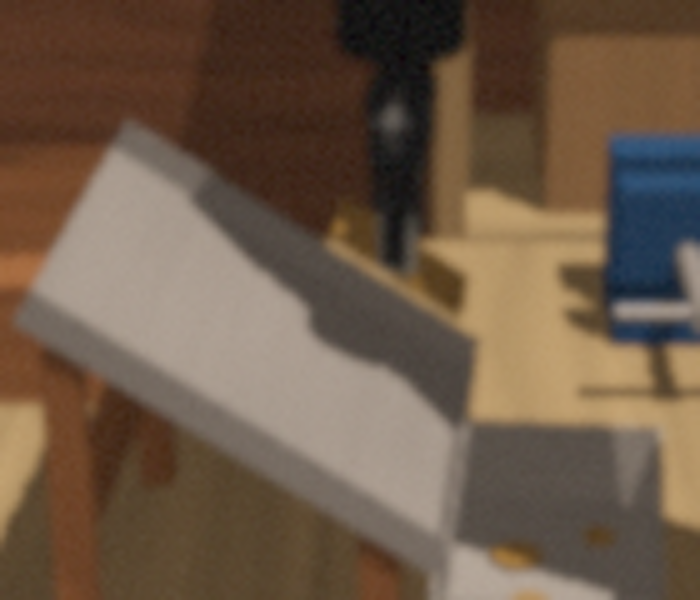

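Request:
drive_tool --commands "-0.4 -2 0 0 4; -0.85 -4.4 0 0 4; -0.88 -4.4 0 0 4; -0.88 -4.4 0 0 4; -0.88 -4.4 0 0 4; -0.88 -4.4 0 0 4; -0.88 -4.4 0 0 4; -0.88 -4.4 1 0 4; -0.86 -4.4 2 0 4; 0 -0.2 3.5 0 4; 0 0 4 0 4; 0 0 3 0 4; 0 0 1 0 4; 0 0 0.5 0 4; 0 0 0 0 4; 0 0 0 0 4"

```text
clock: 32.6
eef_pos: [0.4675, 0.0893, 0.0526]
orientation: [[0.996, -0.086, 0.003], [-0.086, -0.996, -0.0], [0.003, -0.0, -1.0]]
contact_force: [0.7, -0.3, -2.7]
gripper_width: 0.0529
```

Request:
drive_tool --commands "0 0 0.3 0 4; 0 0 0.3 0 4; 0.05 0 0.2 0 4; 0.08 0 0.2 0 4; 0.08 0 0.2 0 4; 0 0 0 0 4"

```text
clock: 33.2
eef_pos: [0.4694, 0.089, 0.0398]
orientation: [[0.996, -0.086, 0.002], [-0.086, -0.996, -0.0], [0.002, -0.0, -1.0]]
contact_force: [0.7, -1.4, 2.9]
gripper_width: 0.0531
```

Same behaviour as before; continue the levelling.

Request:
drive_tool --commands "0.08 0 0.25 0 4; 0.08 0 0.25 0 4; 0.07 0 0.25 0 4; 0.07 0 0.25 0 4; 0.05 0 0.25 0 4; 0 0 0 0 4; 0.05 0 0.2 0 4; 0.04 0 0.2 0 4; 0.03 0 0.2 0 4; 0.03 0 0.2 0 4; 0 0 0 0 4"

```text
clock: 34.3
eef_pos: [0.4783, 0.0882, 0.0217]
orientation: [[0.996, -0.086, 0.011], [-0.086, -0.996, -0.001], [0.011, -0.0, -1.0]]
contact_force: [3.8, -1.4, 9.0]
gripper_width: 0.053
```

Request:
drive_tool --commands "0 0 0.15 0 4; 0 0 0.15 0 4; 0 0 0.15 0 4; 0 0 0.1 0 4; 0 0 0 0 4; 0 0 0 0 4"

```text
clock: 34.9
eef_pos: [0.4787, 0.0884, 0.0172]
orientation: [[0.996, -0.085, 0.011], [-0.085, -0.996, -0.001], [0.011, -0.0, -1.0]]
contact_force: [2.6, -1.8, 15.0]
gripper_width: 0.053
```

Request:
drive_tool --commands "0 0 0 0 5.2; 0 0 0 0 5.7; 0 0 0 0 6.2; 0 0 -0.35 0 6.2; -0.35 0 0 0 6.2; 0 0 0 0 6.2; 0 0 0 0 6.2"

```text
clock: 35.6
eef_pos: [0.4689, 0.0891, 0.016]
orientation: [[0.996, -0.086, -0.001], [-0.086, -0.996, 0.0], [-0.001, 0.0, -1.0]]
contact_force: [0.9, -0.5, 0.7]
gripper_width: 0.062
```

```bash
python3 -c "
from g import *
from plant import camera
st()
s=camera('side')['color'];crop(s,325,215,70,40,11,'s17')"
```

```text
t35.60 pos [468.9272  89.0684  15.9997] yaw -0.0862 F [ 0.8968 -0.542   0.7299] w 62.0 tilt [-0.0014  0.0001]
```

View pics/s17.png

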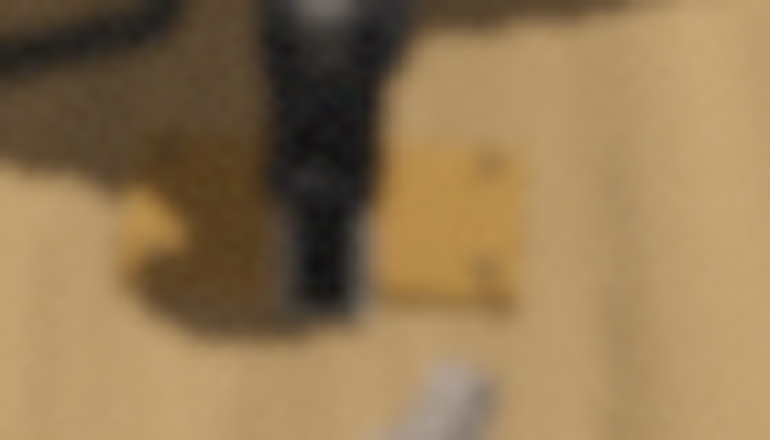

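Request:
drive_tool --commands "0.12 0 0 0 6.2; 0 0 0 0 5.4; 0 0 0 0 4.8; 0 0 0 0 4; 0 0 0 0 4; 0 0 0 0 4; 0 0 -0.3 0 4; 0 0 -1 0 4; 0 0 -2.5 0 4; 0 0 -4 0 4; 0 0 -2 0 4; 0 0 0 0 4; 0 0 0 0 4"

```text
clock: 36.95
eef_pos: [0.4704, 0.0889, 0.1141]
orientation: [[0.996, -0.086, -0.0], [-0.086, -0.996, -0.0], [-0.0, 0.0, -1.0]]
contact_force: [-0.8, -0.0, -3.3]
gripper_width: 0.0537
```

```bash
python3 -c "
from g import *
from plant import camera
go((.5355,.2489,.1,-.287))
s=camera('side')['color'];crop(s,315,160,80,80,9,'s18')
im=cv2.imread('pics/top14.png')
P=(proj('top',rect(.5360,.2490,-.287,.038))+.5-[230,175])*13;print(P)
P=(proj('top',rect(.5129,.2562,-.287,.010,.165,.1))+.5-[230,175])*13;print(P)"
```

```text
t36.95 pos [470.3647  88.9044 114.0806] yaw -0.0862 F [-0.8186 -0.0497 -3.3304] w 53.7 tilt [-0.0004 -0.    ]
turn 0.2008  tool cm: 1.72 -17.19 1.41  norm 17.3
[[278.7884 172.9135]
 [532.9539 251.5489]
 [393.4651 664.3461]
 [136.9224 583.5164]]
[[224.3861 107.3286]
 [667.8012 244.2451]
 [418.2811 990.5593]
 [-32.6171 846.7034]]
```

View pics/s18.png

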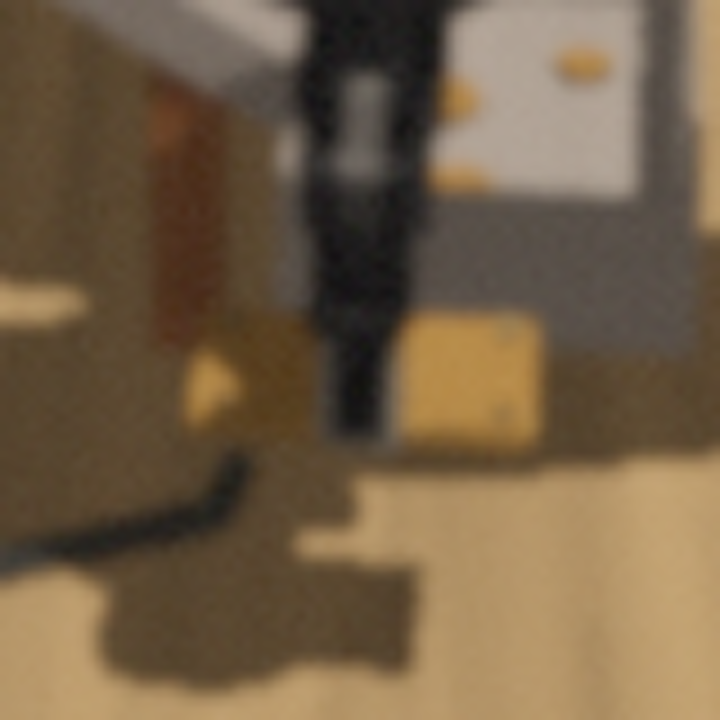

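Request:
drive_tool --commands "0 0 0 0.1 4; 0 0 0 0.1 4; 0.3 -2.5 0 0 4; 0.5 -4.2 0 0 4; 0.4 -4.2 0 0 4; 0.4 -4.2 0 0 4; 0.2 -2.1 0.5 0 4; 0 0 1 0 4; 0 0 1.5 0 4; 0 0 1.3 0 4; 0 0 0.5 0 4; 0 0 0 0 4; 0 0 0 0 4; 0 0 0 0 4"

```text
clock: 38.4
eef_pos: [0.5375, 0.2487, 0.0675]
orientation: [[0.959, -0.283, 0.002], [-0.283, -0.959, 0.0], [0.002, -0.001, -1.0]]
contact_force: [-0.2, -1.1, -3.3]
gripper_width: 0.0538
```

```bash
python3 -c "
from g import *
go((.5363,.2489,.0548,-.287))"
```

```text
t38.40 pos [537.4721 248.6894  67.4943] yaw -0.2867 F [-0.1616 -1.0962 -3.3102] w 53.8 tilt [0.0018 0.0005]
turn 0.0003  tool cm: -0.12 0.01 1.27  norm 1.3
```

Request:
drive_tool --commands "-0.07 0.03 0.4 0 4; 0 0 0.3 0 4; 0 0 0.2 0 4; 0 0 0.1 0 4; 0 0 0 0 4; 0 0 0 0 4"

```text
clock: 39.0
eef_pos: [0.536, 0.2488, 0.0565]
orientation: [[0.959, -0.282, 0.0], [-0.282, -0.959, 0.0], [0.0, -0.0, -1.0]]
contact_force: [0.0, -0.6, -2.4]
gripper_width: 0.0541
```

```bash
python3 -c "
from g import *
go((.5363,.2489,.0548,-.287))"
```

```text
t39.00 pos [536.0214 248.7996  56.5245] yaw -0.2861 F [ 0.0475 -0.5795 -2.3776] w 54.1 tilt [0. 0.]
turn 0.0009  tool cm: 0.02 -0.02 0.17  norm 0.2
```

Request:
drive_tool --commands "0 0 0.15 0 4; 0 0 0.1 0 4; 0 0 0 0 4; 0 0 0 0 5; 0 0 0 0 5.5; 0 0 0 0 6.2; 0 0 0.6 0 6.2; 0 0 0.6 0 6.2; 0 0 0.5 0 6.2; 0 0 0 0 6.2"

```text
clock: 40.0
eef_pos: [0.535, 0.2485, 0.0354]
orientation: [[0.959, -0.282, -0.003], [-0.282, -0.959, -0.001], [-0.002, 0.001, -1.0]]
contact_force: [-0.4, 0.4, 0.1]
gripper_width: 0.0621
```

Request:
drive_tool --commands "0 0 0.2 0 6.2; 0 0 0 0 5.9; 0 0 0 0 5.6; 0 0 0 0 5.4; 0 0 0 0 5.2; 0 0 0 0 5; 0 0 0 0 5"

```text
clock: 40.7
eef_pos: [0.5362, 0.249, 0.0355]
orientation: [[0.959, -0.283, 0.0], [-0.283, -0.959, 0.001], [0.0, -0.001, -1.0]]
contact_force: [-1.3, 2.0, 2.3]
gripper_width: 0.055
```

```bash
python3 -c "
from g import *
from plant import camera
st()
s=camera('side')['color'];crop(s,290,195,90,110,7,'s19')"
```

```text
t40.70 pos [536.1789 248.9985  35.4657] yaw -0.2864 F [-1.2617  2.0296  2.2739] w 55.0 tilt [0.0005 0.0005]
```

View pics/s19.png

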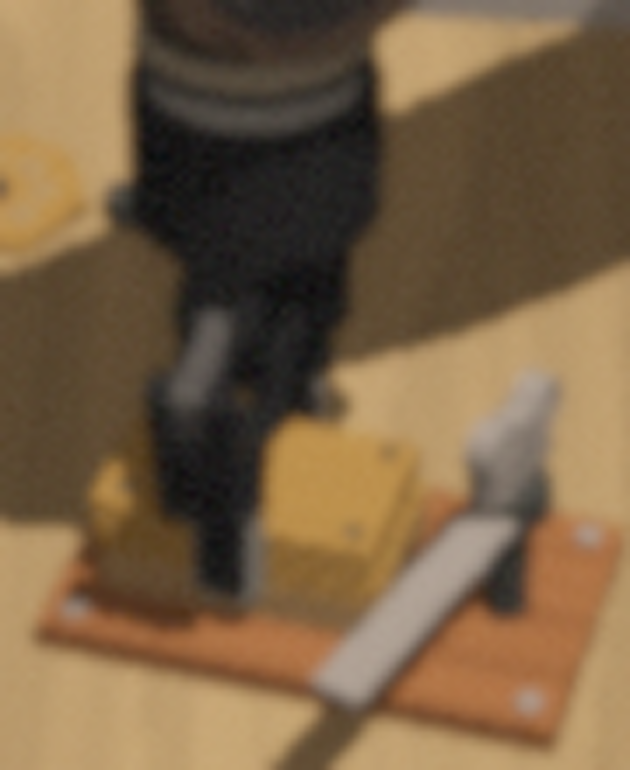

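Request:
drive_tool --commands "0 0 0 0 5.6; 0 0 0 0 6.2; 0 0 -0.5 0 6.4; 0 0 -3 0 6.4; 0 0 -4.5 0 6.4; 0 0 -4.5 0 6.4; -1 4 0 0 6; -1 4.5 0 0 5; -1 4.5 0 0 5; -1 4.5 0 0 5; 0 0 0 0 5"

```text
clock: 41.85
eef_pos: [0.4455, 0.089, 0.1592]
orientation: [[0.958, -0.286, -0.003], [-0.286, -0.958, -0.002], [-0.002, 0.002, -1.0]]
contact_force: [-0.4, 0.5, 0.2]
gripper_width: 0.0499
```

```bash
python3 -c "
from g import *
from plant import camera
t=camera('top')['color'];crop(t,225,175,65,55,12,'t20')
s=camera('side')['color'];crop(s,290,240,80,60,10,'s20')
st()
for z in (.024,.045): print((proj('side',rect(.5363,.2489,-.287,z))+.5-[290,240])*10)
print((proj('top',rect(.5363,.2489,-.287,.045))+.5-[225,175])*12)
"
```

```text
t41.95 pos [448.1103  91.3581 160.3689] yaw -0.2884 F [ 0.3223  0.0165 -0.3348] w 50.1 tilt [ 0.0011 -0.    ]
[[138.7208 334.7628]
 [223.2385 181.5302]
 [605.6429 256.1363]
 [535.8783 416.2924]]
[[135.4151 259.3709]
 [220.9127 107.7375]
 [607.1643 181.4026]
 [536.724  339.9531]]
[[312.1218 152.7091]
 [548.0359 225.6809]
 [418.5024 608.8135]
 [180.3695 533.7937]]
```

View pics/t20.png

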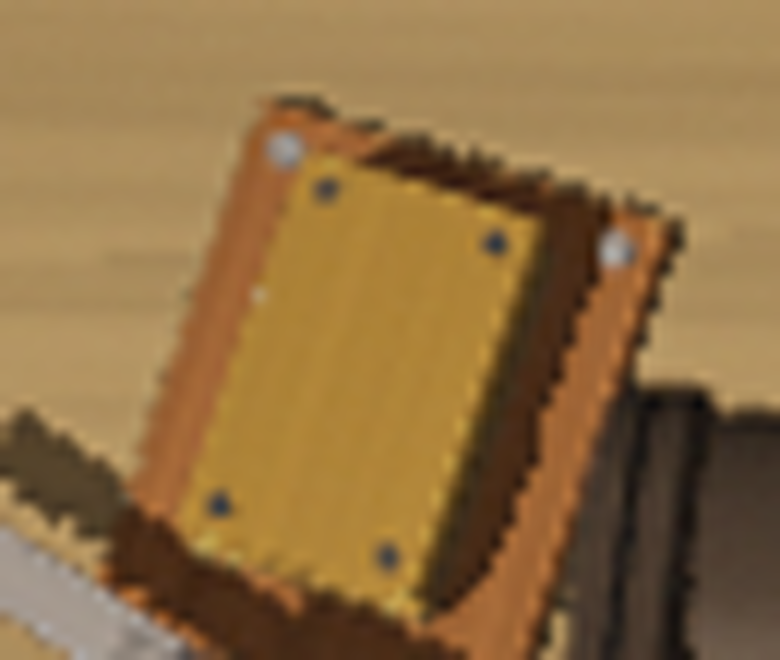

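View pics/s20.png

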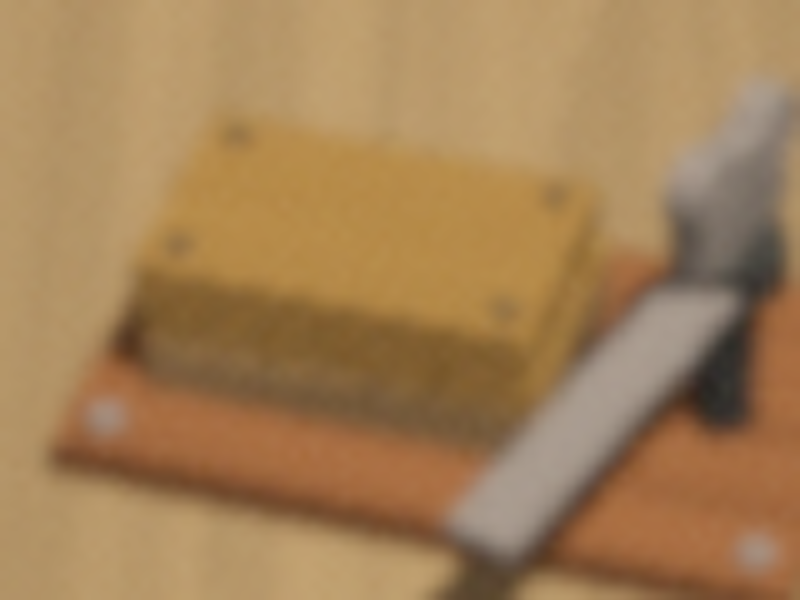

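Run:
```python
from g import *
from plant import camera
s=camera("side")["color"]; cv2.imwrite("pics/side20.png",s)
s0=cv2.imread("pics/side0.png")
for v in range(262,282): print(v,[tuple(int(a) for a in s[v,u]) for u in range(300,308)])
crop(s,296,258,24,24,24,'e1')
crop(s,335,262,24,24,24,'e2')
```

```text
262 [(105, 151, 182), (105, 152, 183), (106, 154, 185), (106, 154, 187), (99, 151, 185), (90, 144, 183), (79, 139, 179), (73, 134, 176)]
263 [(105, 150, 181), (106, 152, 185), (109, 154, 186), (102, 150, 184), (91, 145, 182), (82, 140, 180), (76, 131, 172), (72, 125, 163)]
264 [(103, 149, 181), (105, 152, 183), (103, 151, 184), (96, 147, 182), (86, 143, 180), (76, 135, 176), (71, 124, 163), (69, 117, 151)]
265 [(106, 151, 182), (105, 151, 183), (99, 146, 181), (87, 140, 176), (79, 137, 176), (72, 131, 172), (69, 125, 165), (72, 122, 160)]
266 [(105, 151, 182), (105, 150, 182), (96, 143, 176), (80, 131, 166), (70, 123, 161), (63, 119, 160), (64, 121, 161), (71, 128, 167)]
267 [(105, 151, 182), (101, 148, 180), (94, 140, 172), (77, 122, 156), (58, 107, 143), (53, 104, 142), (56, 110, 148), (58, 114, 154)]
268 [(106, 151, 183), (102, 147, 179), (91, 136, 168), (73, 116, 148), (54, 100, 134), (52, 98, 135), (47, 97, 134), (50, 100, 137)]
269 [(106, 151, 182), (102, 145, 178), (85, 129, 160), (64, 108, 140), (52, 98, 130), (50, 97, 131), (48, 95, 130), (48, 94, 129)]
270 [(101, 148, 178),
[... 818 characters left out ...]
, 88, 118), (61, 92, 121), (65, 96, 125)]
277 [(66, 107, 164), (59, 101, 159), (59, 97, 154), (55, 93, 144), (53, 86, 129), (58, 90, 124), (61, 93, 124), (60, 93, 123)]
278 [(68, 110, 167), (70, 111, 168), (65, 106, 163), (59, 102, 156), (60, 99, 149), (56, 93, 137), (60, 94, 134), (61, 94, 133)]
279 [(84, 118, 169), (82, 118, 168), (73, 112, 167), (65, 107, 165), (61, 106, 160), (63, 103, 155), (63, 103, 153), (63, 103, 151)]
280 [(109, 132, 168), (104, 130, 169), (91, 122, 169), (74, 112, 167), (68, 110, 167), (64, 108, 166), (66, 107, 165), (66, 108, 165)]
281 [(120, 138, 164), (117, 137, 166), (97, 123, 165), (76, 114, 167), (66, 108, 167), (67, 111, 168), (67, 108, 168), (67, 110, 168)]
```

View pics/e1.png

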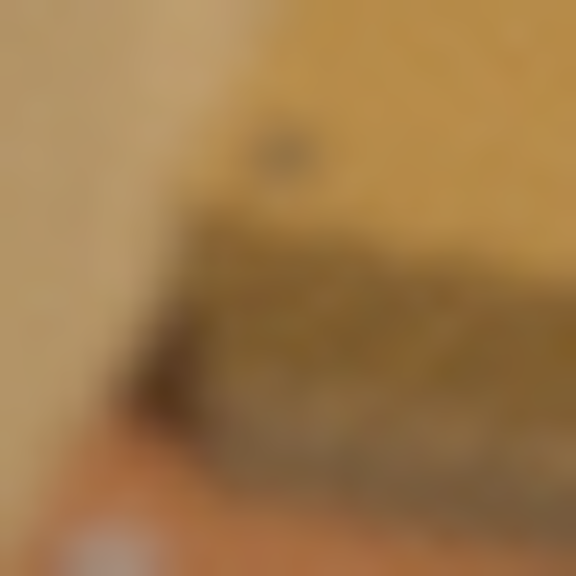

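View pics/e2.png

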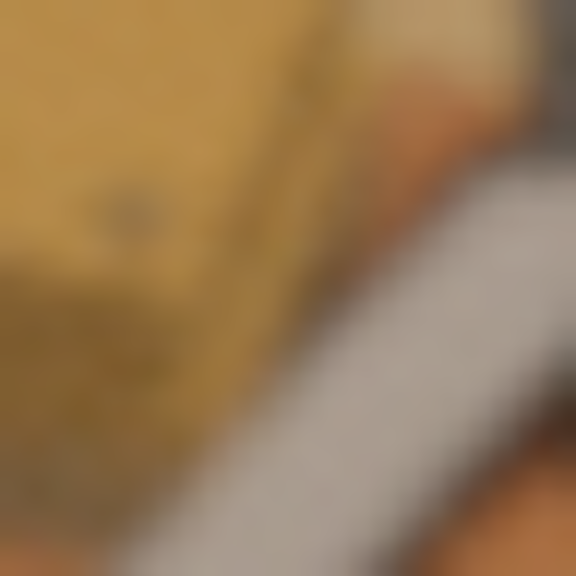

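Request:
drive_tool --commands "1.5 -2.5 0 0 2; 2.3 -3.8 0 0 0; 2.3 -3.8 0 0 0; 2.3 -3.8 0 0 0; 2 -3.7 0 0 0; 0 0 3 0 0; 0 0 4 0 0; 0 0 2.5 0 0; 0 0 0 0 0; 0 0 0 0 0; 0 0 0 0 0"

```text
clock: 43.1
eef_pos: [0.5994, 0.2326, 0.0673]
orientation: [[0.96, -0.282, 0.004], [-0.282, -0.96, 0.001], [0.004, -0.002, -1.0]]
contact_force: [0.1, -0.6, 0.8]
gripper_width: 0.0001
```

```bash
python3 -c "
from g import *
from plant import camera
s=camera('side')['color'];crop(s,280,200,100,100,6,'s21')
go((.5976,.2308,.036,-.287))
"
```

```text
t43.15 pos [599.4648 232.446   67.611 ] yaw -0.2856 F [-0.0393 -0.4482  0.8634] w 0.3 tilt [0.0045 0.001 ]
turn 0.0014  tool cm: -0.13 0.21 3.16  norm 3.2
```

View pics/s21.png

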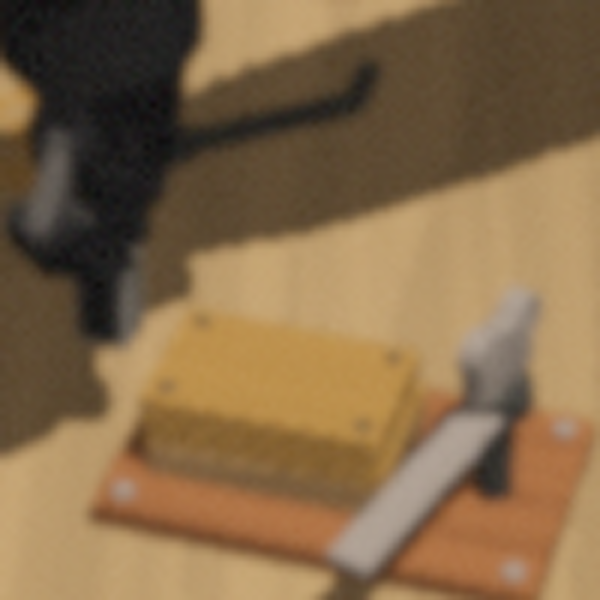

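Request:
drive_tool --commands "0.1 0.15 1.2 0.001 0; 0 0 1.2 0 0; 0 0 0.7 0 0; 0 0 0 0 0; 0 0 0 0 0"

```text
clock: 43.65
eef_pos: [0.5979, 0.2298, 0.0334]
orientation: [[0.959, -0.283, -0.001], [-0.283, -0.959, -0.0], [-0.001, 0.0, -1.0]]
contact_force: [1.3, 0.5, -0.2]
gripper_width: 0.0003
```

```bash
python3 -c "
from g import *
go((.5362+.060*.959,.2489-.06*.283,.036,-.287))
go((.5362+.056*.959,.2489-.056*.283,.036,-.287))
"
```

```text
t43.65 pos [597.8681 229.793   33.4379] yaw -0.2873 F [ 1.325   0.4932 -0.1631] w 0.3 tilt [-0.0011 -0.0002]
turn -0.0003  tool cm: -0.46 -0.09 -0.26  norm 0.5
t43.65 pos [597.8681 229.793   33.4379] yaw -0.2873 F [ 1.325   0.4932 -0.1631] w 0.3 tilt [-0.0011 -0.0002]
turn -0.0003  tool cm: -0.86 -0.09 -0.26  norm 0.9
```

Request:
drive_tool --commands "-0.3 -0.09 -0.1 0 0; -0.25 0 0 0 0; 0 0 0 0 0; 0 0 0 0 0"

```text
clock: 44.05
eef_pos: [0.5932, 0.2325, 0.0354]
orientation: [[0.959, -0.283, 0.001], [-0.283, -0.959, 0.0], [0.0, -0.0, -1.0]]
contact_force: [0.4, -0.0, -0.3]
gripper_width: -0.0
```

Request:
drive_tool --commands "-0.1 0 0 0 0; 0 0 0 0 0; -0.1 0 0 0 0; 0 0 0 0 0"

```text
clock: 44.45
eef_pos: [0.5911, 0.2329, 0.035]
orientation: [[0.959, -0.283, -0.0], [-0.283, -0.959, -0.0], [-0.0, 0.0, -1.0]]
contact_force: [0.1, 0.2, 0.0]
gripper_width: 0.0003
```

Request:
drive_tool --commands "-0.1 0 0 0 0; 0 0 0 0 0; -0.05 0 0 0 0; 0 0 0 0 0"

```text
clock: 44.85
eef_pos: [0.5902, 0.2332, 0.0351]
orientation: [[0.959, -0.283, 0.001], [-0.283, -0.959, -0.0], [0.001, -0.0, -1.0]]
contact_force: [2.2, -0.1, -1.5]
gripper_width: 0.0001
```

Request:
drive_tool --commands "-0.05 0 0 0 0; 0 0 0 0 0; -0.05 0 0 0 0; 0 0 0 0 0"

```text
clock: 45.25
eef_pos: [0.5889, 0.2336, 0.0351]
orientation: [[0.959, -0.283, 0.0], [-0.283, -0.959, -0.0], [0.0, -0.0, -1.0]]
contact_force: [2.6, -0.9, -0.6]
gripper_width: 0.0004
```

Request:
drive_tool --commands "-0.05 0 0 0 0; 0 0 0 0 0; 0 0 0 0 0"

```text
clock: 45.55
eef_pos: [0.5884, 0.2338, 0.0351]
orientation: [[0.959, -0.283, 0.0], [-0.283, -0.959, 0.0], [0.0, -0.0, -1.0]]
contact_force: [2.1, -0.6, 0.2]
gripper_width: -0.0005
```

Request:
drive_tool --commands "-0.05 0 0 0 0; 0 0 0 0 0; 0 0 0 0 0"

```text
clock: 45.85
eef_pos: [0.5882, 0.2339, 0.0351]
orientation: [[0.959, -0.283, 0.001], [-0.283, -0.959, 0.0], [0.001, -0.0, -1.0]]
contact_force: [3.8, -1.4, -0.8]
gripper_width: 0.0
```

Request:
drive_tool --commands "-0.07 0 0 0 0; 0 0 0 0 0; 0 0 0 0 0"

```text
clock: 46.15
eef_pos: [0.5879, 0.2339, 0.0351]
orientation: [[0.959, -0.283, 0.002], [-0.283, -0.959, -0.0], [0.002, -0.0, -1.0]]
contact_force: [4.9, -2.3, -3.0]
gripper_width: -0.0001
```

Request:
drive_tool --commands "-0.1 0 0 0 0; 0 0 0 0 0; 0 0 0 0 0"

```text
clock: 46.45
eef_pos: [0.5878, 0.234, 0.0352]
orientation: [[0.959, -0.283, 0.004], [-0.283, -0.959, -0.0], [0.004, -0.001, -1.0]]
contact_force: [6.5, -2.0, -4.1]
gripper_width: 0.0001
```

Request:
drive_tool --commands "0.3 0 0 0 0; 1 0 0 0 0; 0.5 0 -3 0 0; 0 0 -4.5 0 1; 0 0 -3 0 2; 0 0 0 0 2"

```text
clock: 47.05
eef_pos: [0.6069, 0.2302, 0.1466]
orientation: [[0.959, -0.283, 0.009], [-0.283, -0.959, 0.003], [0.008, -0.005, -1.0]]
contact_force: [0.6, -1.0, -0.3]
gripper_width: 0.02
```

Run:
```python
from g import *
from plant import camera
s=camera("side")["color"];crop(s,290,240,80,60,10,'s22')
t=camera("top")["color"];crop(t,205,180,80,80,9,'t22')
J=(200,170)
a=plane("top",un((78,266),J,6),.055);b=plane("top",un((213,353),J,6),.055)
print(a,b,np.degrees(np.arctan2(*(a-b)[[1,0]])))
st()
w=np.array([.4594,.2716,.081]);print("wing px in t22",(proj("top",[w+[0,0,.005]])+.5-[205,180])*9,"bar tip",[(proj("top",[w+[.102*np.cos(q),.102*np.sin(q),-.026]])+.5-[205,180])*9 for q in np.radians([58,73])])
```

```text
[0.5124 0.3587 0.055 ] [0.4749 0.2969 0.055 ] 58.7595397052189
t47.15 pos [603.6953 229.4585 140.8363] yaw -0.2871 F [ 0.7803  0.4955 -0.2001] w 20.5 tilt [0.0003 0.0005]
wing px in t22 [[337.2305 486.006 ]] bar tip [array([[ 74.9542, 306.0766]]), array([[ 32.7433, 387.512 ]])]
```

View pics/s22.png

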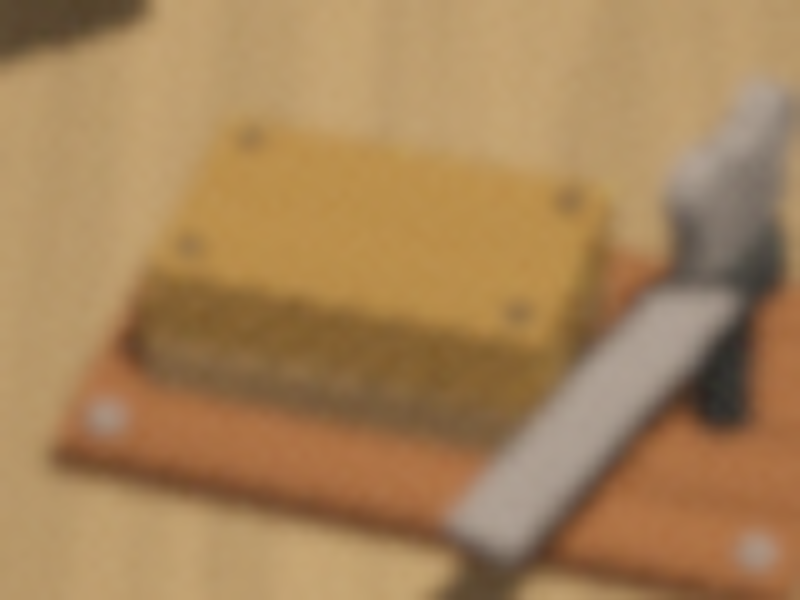

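View pics/t22.png

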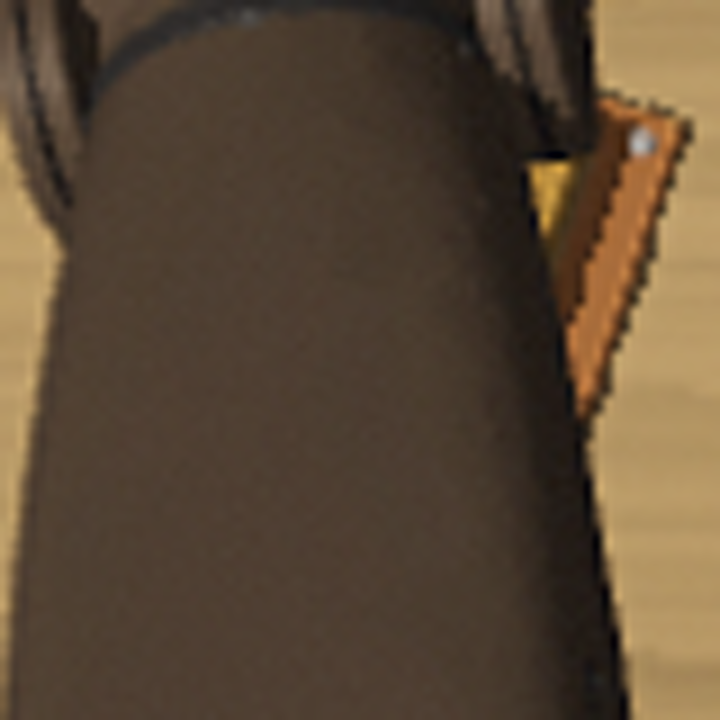

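Request:
drive_tool --commands "0 0 0 -0.146 3; 0 0 0 -0.146 4; 0 0 0 -0.146 4; 0 0 0 -0.146 4; 0 0 0 -0.146 4; 0 0 0 -0.146 4; 0 0 0 -0.146 4; 0 0 0 -0.146 4; 0 0 0 -0.145 4; -0.8 -2.5 0 0 4; -1.1 -4.2 0 0 4; -1.1 -4.2 0 0 4; -0.88 -3.6 0 0 4; 0 0 0 0 4; 0 0 0 0 4; 0 0 0 0 4"

```text
clock: 48.75
eef_pos: [0.4599, 0.271, 0.1394]
orientation: [[0.519, 0.855, -0.001], [0.855, -0.519, -0.0], [-0.001, -0.001, -1.0]]
contact_force: [-0.4, 0.6, 0.9]
gripper_width: 0.0401
```

```bash
python3 -c "
from g import *
from plant import camera
s=camera('side')['color'];crop(s,290,180,100,120,6,'s23')
go((.4595,.2715,.081,1.026))
"
```

```text
t48.80 pos [460.2788 270.931  139.6282] yaw 1.0250 F [-0.2398  0.0263 -1.1809] w 39.9 tilt [-0.0005 -0.0003]
turn -0.0010  tool cm: 0.01 -0.10 5.86  norm 5.9
```

View pics/s23.png

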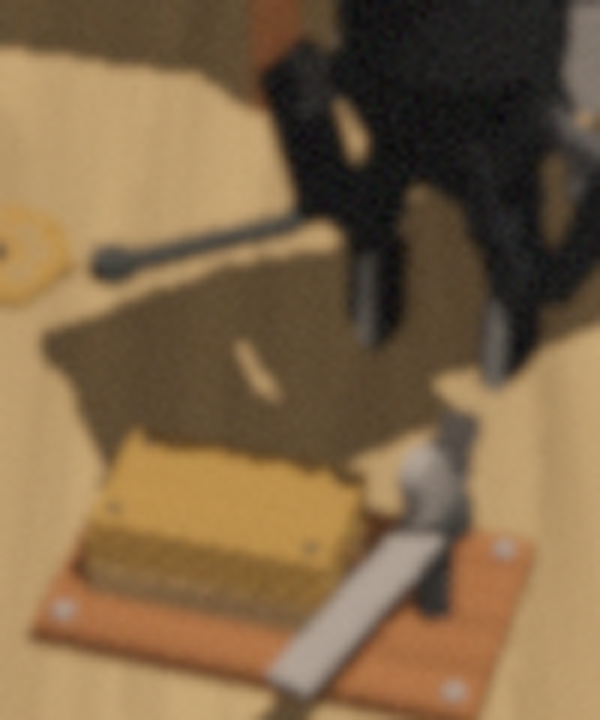

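Request:
drive_tool --commands "0 -0.08 2 0 4; 0 0 2 0 4; 0 0 1.2 0 4; 0 0 0.5 0 4; 0 0 0 0 4; 0 0 0 0 4"

```text
clock: 49.4
eef_pos: [0.4595, 0.2718, 0.0837]
orientation: [[0.519, 0.855, 0.001], [0.855, -0.519, 0.0], [0.001, 0.001, -1.0]]
contact_force: [0.5, 0.1, 0.3]
gripper_width: 0.0402
```

```bash
python3 -c "
from g import *
from plant import camera
s=camera('side')['color'];crop(s,290,200,100,100,7,'s24')
go((.4595,.2715,.081,1.026))
"
```

```text
t49.45 pos [459.5957 271.8855  83.9725] yaw 1.0256 F [-0.092   0.6896 -0.6242] w 39.7 tilt [0.0016 0.0006]
turn -0.0004  tool cm: -0.04 0.01 0.30  norm 0.3
```

View pics/s24.png

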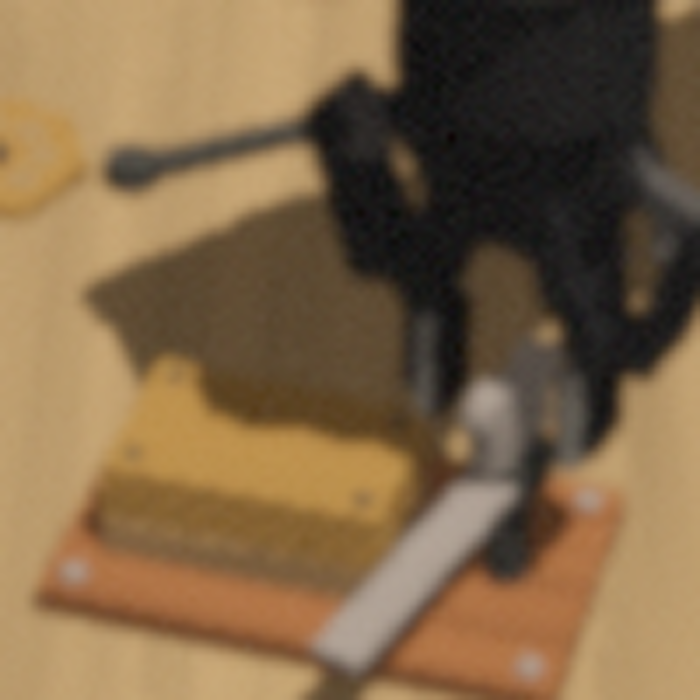

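Request:
drive_tool --commands "0 0 0.1 0 3; 0 0 0 0 2; 0 0 0 0 1.4; 0 0 0 0 1; 0 0 0 0 0.6; 0 0 0 0 0.5; 0 0 0 0 0.5"

```text
clock: 50.15
eef_pos: [0.4593, 0.2715, 0.0825]
orientation: [[0.518, 0.855, 0.001], [0.855, -0.518, -0.0], [0.0, 0.001, -1.0]]
contact_force: [1.5, -2.6, 3.2]
gripper_width: 0.008
```

Request:
drive_tool --commands "0 0 0 0.06 0.5; 0 0 0 0.1 0.5; 0 0 0 0.1 0.5; 0 0 0 0.1 0.5; 0 0 0 0.04 0.5; 0 0 0 0 0.5"

```text
clock: 50.75
eef_pos: [0.4594, 0.2715, 0.0825]
orientation: [[0.81, 0.586, 0.001], [0.586, -0.81, -0.0], [0.001, 0.001, -1.0]]
contact_force: [1.7, -4.4, 3.5]
gripper_width: 0.008
```

Request:
drive_tool --commands "0 0 0 0.1 0.5; 0 0 0 0.1 0.5; 0 0 0 0.1 0.5; 0 0 0 0.1 0.5; 0 0 0 0.1 0.5; 0 0 0 0.1 0.5; 0 0 0 0.1 0.5; 0 0 0 0.1 0.5; 0 0 0 0.08 0.5; 0 0 0 0.045 0.5; 0 0 0 0 0.5; 0 0 0 0 0.5"

```text
clock: 51.95
eef_pos: [0.4594, 0.2715, 0.0825]
orientation: [[0.956, -0.293, 0.001], [-0.293, -0.956, -0.0], [0.001, -0.0, -1.0]]
contact_force: [1.6, -3.8, 3.5]
gripper_width: 0.0077
```

```bash
python3 -c "
from g import *
from plant import camera
from plant import get_obs
s=camera('side')['color'];crop(s,290,200,100,100,7,'s25')
st(); print(get_obs()['torque'])
"
```

```text
t52.00 pos [459.3585 271.4698  82.468 ] yaw -0.2978 F [ 2.2082 -3.975   4.0028] w 7.7 tilt [ 0.0013 -0.0004]
[-0.6886 -0.374  -0.0076]
```

View pics/s25.png

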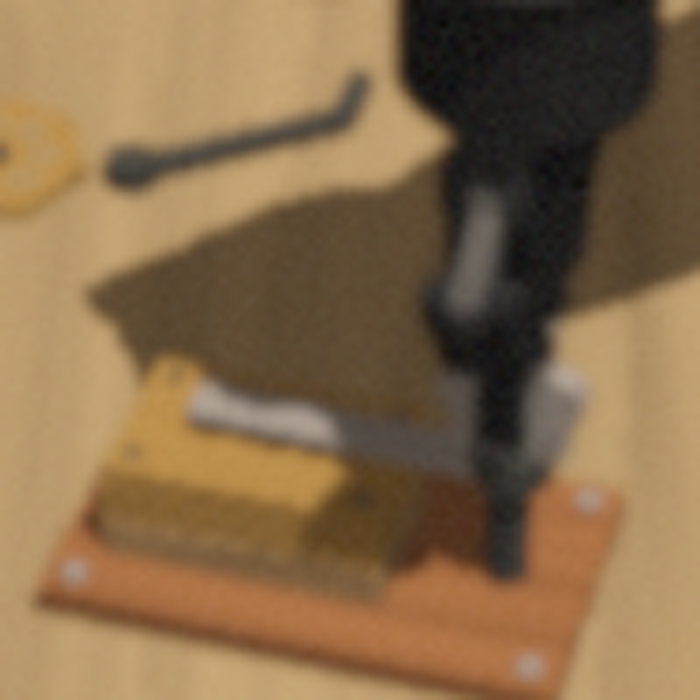

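Request:
drive_tool --commands "0 0 0 0 1.5; 0 0 0 0 2.5; 0 0 0 0 3.5; 0 0 0 0 4; 0 0 -1 0 4; 0 0 -3 0 4; 0 0 -4.5 0 4; 0 0 -4 0 4; -0.5 4 0 0 4; -0.5 4.5 0 0 4; -0.5 4.5 0 0 4; 0 4.5 0 0 4; 0 0 0 0 4; 0 0 0 0 4"

```text
clock: 53.4
eef_pos: [0.393, 0.1083, 0.2079]
orientation: [[0.955, -0.297, 0.002], [-0.297, -0.955, 0.001], [0.002, -0.001, -1.0]]
contact_force: [-0.3, 0.0, 0.5]
gripper_width: 0.0402
```

Run:
```python
from g import *
from plant import camera
t=camera("top")["color"];s=camera("side")["color"]
cv2.imwrite("pics/topF.png",t);crop(t,215,170,80,85,8,"tF");crop(s,285,235,95,75,8,"sF");crop(s,200,80,260,240,3,"sFw")
st()
p=lambda u,v,z:plane("top",un((u,v),(215,170),8),z)
print((proj("top",rect(.5342,.2495,-.287,.045))+.5-[215,170])*8)
w=np.array([.4594,.2716,.055])
for k in(1.5,1.571,1.65):
    q=-.287+np.pi/2-k;print(k,(proj("top",[w+[.102*np.cos(q),.102*np.sin(q),0]])+.5-[215,170])*8)
```

```text
t53.50 pos [393.2794 109.4335 207.6924] yaw -0.2988 F [-1.1846 -0.2088  0.0842] w 39.9 tilt [0.0012 0.0005]
[[286.026  147.921 ]
 [443.3379 196.6015]
 [356.9361 452.162 ]
 [198.1443 402.1149]]
1.5 [[318.5302 220.8189]]
1.571 [[339.3052 226.4722]]
1.65 [[361.8499 234.4814]]
```

View pics/tF.png

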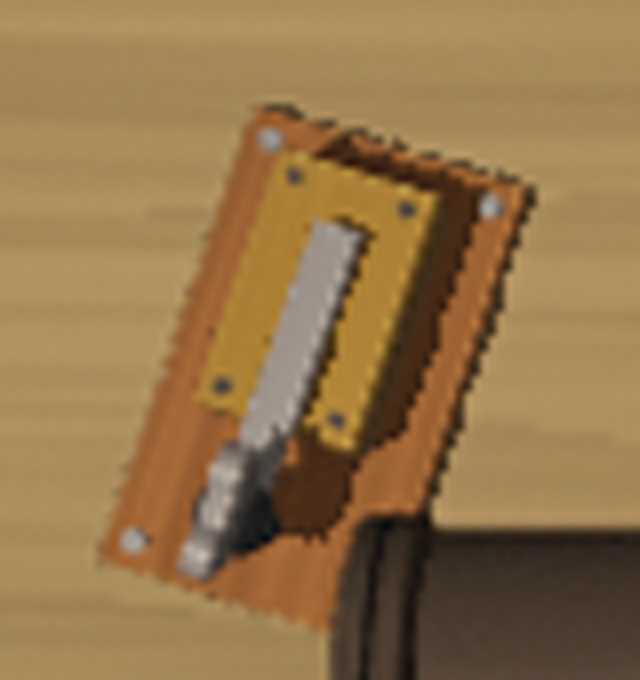

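View pics/sF.png

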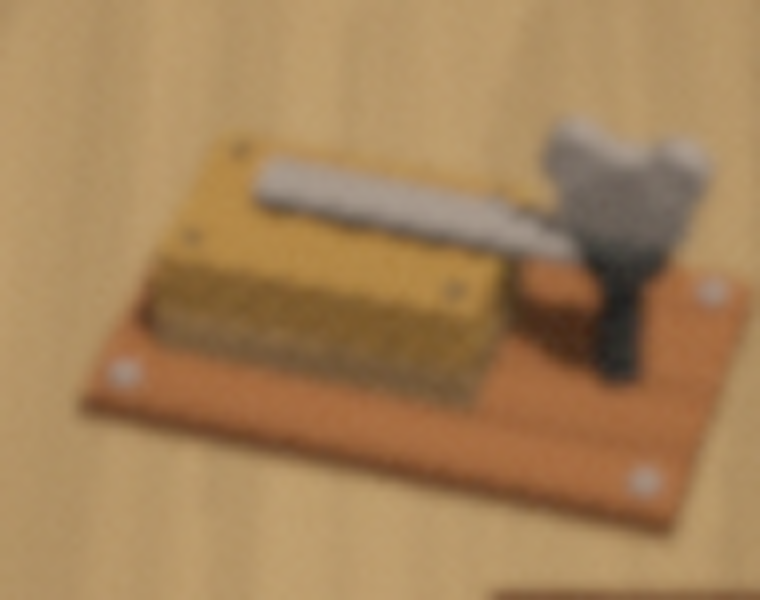

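View pics/topF.png

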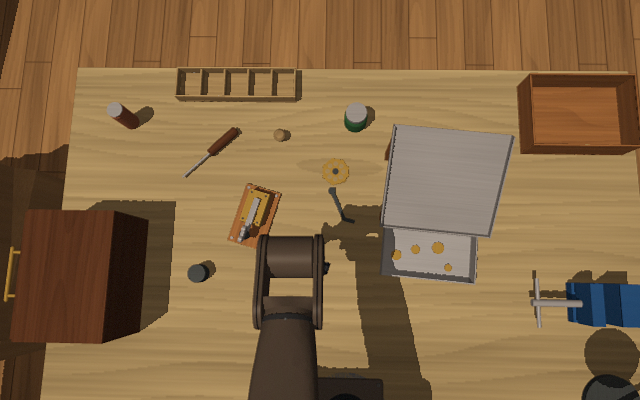

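Run:
```python
from g import *
from plant import camera
s=np.mean([camera("side")["color"].astype(float) for _ in range(4)],axis=0)
s=np.clip((s-20)*1.25,0,255).astype(np.uint8)
crop(s,332,262,24,26,22,"eR");crop(s,298,258,24,26,22,"eL")
for n,off in(("eR",(332,262)),("eL",(298,258))):
    im=cv2.imread(f"pics/{n}.png")
    for z in(.024,.031,.038,.045,.010):
        P=(proj("side",rect(.5342,.2495,-.287,z))+.5-off)*22
        for p in P: cv2.circle(im,tuple(int(a) for a in p),4,(0,0,255),-1)
    cv2.imwrite(f"pics/{n}.png",im)
a,b=cv2.imread("pics/eL.png"),cv2.imread("pics/eR.png")
cv2.imwrite("pics/eLR.png",cv2.resize(np.hstack([a,b]),(800,433)))
```

```text
(no output)
```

View pics/eLR.png

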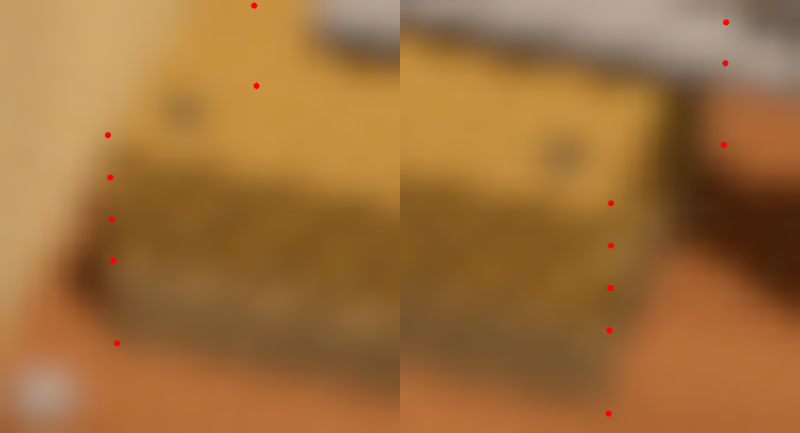

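```bash
python3 -c "
from plant import close_job,get_obs
print(get_obs()['clock'],get_obs()['contact_force']);print(close_job())"
```

```text
53.7 [0.27665772 0.10410813 0.36085219]
the job is handed in; nothing more can be done
None
```

The three brass blanks are stacked on the drilling block with the keeper bar across the top. I handed the job in at 53.7 s of the 72 s limit.

- **Stacking:** I laid down the bench blank first. Each chute blank was picked up tilted, pressed level on free bench, re-gripped and set down gently. To square the pile, I squeezed it across its width against the block. I then pushed it at the +x end, moving it about 2 mm until the fingers met the block.
- **Keeper:** I gripped the wing nut on its axis, turned it clockwise until the bar was at about 1.58 rad, released it and moved the arm clear.
- **Last checks:**
  - In the side view the brass and block edges line up at both ends, to about 0.5 mm by eye.
  - In the top view the pile corners are within about 2 mm of where they should be, and the bar tip sits where 1.57 rad predicts.
  - The bystander parts look unmoved.
  - The highest contact force I saw at the end of any move was about 15 N, and nothing was touching the robot at hand-in.
- **What disagreed:** My first camera-based estimate of the block's centre was about 1–2 mm off from what touching the block showed. The squeeze and the end push corrected that. I did not repeat the squeeze after the end push; the last pictures showed no need for it.

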